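# Fetch the glass brush from a crowded hook, scrub and drain the tumblers

### The job

First move all the tools hanging in front of the blue-gripped brush onto the empty hook of the other stand, leaving them there, and take the brush. With it scrub the inside of each tumbler, the steel one first and then the copper one (only one may be there): down close to the floor and up to near the rim, twice over. Finally hang the brush back alone on its own hook and stand the tumblers upright on the black drip mat, letting no hanging tool fall and leaving everything else on the worktop where it is.

Things in the scene. Friction and masses are not known exactly. Their poses are not given: they have to be found in the camera images.
- hook_a: Fixed steel stand: base plate 150 x 110 x 12 mm, post 16 mm thick, one hook: a level bar 8 mm thick from the post along -x, top of bar at z 194 mm. Origin on the worktop under the post, z up. This is the crowded hook: the brush hangs rearmost, 48 mm from the post; in front of it two or three tools at 88, 120, 152 mm (one place may be empty).
- hook_a_tip (a point): Upturned tip of hook_a's bar, at x -172 mm; its highest point is 7 mm above the bar's top. Eyes go on and off only past this tip: lifted so that the inside top of the eye is about 20 mm above the bar's top, an eye clears the tip both ways.
- hook_b: The other stand, same shape, sizes and axes as hook_a; its bar is empty at the start. Three tools fit on it, 35 mm apart along -x, the first 50 mm from the post.
- hook_b_tip (a point): Upturned tip of hook_b's bar, same as hook_a's.
- brush: Loose bar brush, blue grip, 70 g. z up when hanging, x through its eye (from hook tip to post), y across. Origin at the centre of the lower end of its rigid white cylindrical head, 31 to 33 mm in diameter and 60 mm long; a thin stem runs up to a closed eye.
- brush_tip (a point): The same point: the lower end of the brush head.
- brush_eye (a point): Inside top of the brush's eye, where it rests on the bar, 155 mm above the brush tip. The eye is a closed loop of 6 mm wire across x, its opening 36 mm high below this point, 22 mm wide, peaked at the top.
- brush_grip (a point): Where to pinch the brush from above, fingers closing across its y: on the square 12 x 12 mm grip that stands on the eye, from 4 to 46 mm above the eye point; this point is 30 mm above the eye point. The other tools have the same grip at the same place.
- strainer: Loose hanging tool with the same eye, grip and axes as the brush, 70 g; origin in mid-air on its centre line, 155 mm below its eye point. Red grip; flat round steel strainer disc 44 mm in diameter, 6 mm thick, lowest 116 mm below the eye point. May be absent.
- zester: Loose hanging tool with the same eye, grip and axes as the brush, 70 g; origin in mid-air on its centre line, 155 mm below its eye point. Yellow grip; flat steel zester plate 30 x 70 mm, 5 mm thick, lowest 135 mm below the eye point. May be absent.
- opener: Loose hanging tool with the same eye, grip and axes as the brush, 70 g; origin in mid-air on its centre line, 155 mm below its eye point. Green grip; dark flat opener blade with a round end 36 mm in diameter, lowest 126 mm below the eye point. May be absent.
- strainer_eye (a point): Inside top of the strainer's eye, where it rests on the bar; same eye as the brush's.
- zester_eye (a point): Inside top of the zester's eye, where it rests on the bar; same eye as the brush's.
- opener_eye (a point): Inside top of the opener's eye, where it rests on the bar; same eye as the brush's.
- tumbler_steel: Open steel tumbler, loose, 250 g, 100 mm high, 56 mm wide at the foot, 62 mm at the rim, wall 3 mm; inner floor 10 mm above the underside, 50 mm wide at the floor, 56 mm at the rim. Origin at the centre of its underside, z up. Grasp it across the outside near the rim from above (TCP about 85 mm above its underside). May be absent, but never both tumblers.
- tumbler_copper: Open copper tumbler, loose, 250 g, 100 mm high, 56 mm wide at the foot, 62 mm at the rim, wall 3 mm; inner floor 10 mm above the underside, 50 mm wide at the floor, 56 mm at the rim. Origin at the centre of its underside, z up. Grasp it across the outside near the rim from above (TCP about 85 mm above its underside). May be absent, but never both tumblers.
- mat: Fixed black rubber drip mat, 200 (x) x 115 (y) x 6 mm, origin at the centre of its underside; two tumblers fit side by side along x, at x -45 and +45 mm.
- matchbox: Dark blue matchbox 40 x 64 x 16 mm, a bystander at the back; leave it alone.
- jigger: Steel double-cone jigger, 43 mm wide, 84 mm high, a bystander behind the tumblers; leave it alone.

How it is judged (in metres and radians):
On the way, in this order (a step that is already met when the one before it is completed fails the run):
1. all the tools that hung in front of the brush hang on the other hook; the brush still hangs on its own (x of strainer_eye in the frame of hook_b between -0.168 and -0.015 m and y of strainer_eye in the frame of hook_b between -0.012 and 0.012 m and z of strainer_eye in the frame of hook_b between 0.184 and 0.202 m and x of zester_eye in the frame of hook_b between -0.168 and -0.015 m and y of zester_eye in the frame of hook_b between -0.012 and 0.012 m and z of zester_eye in the frame of hook_b between 0.184 and 0.202 m and x of opener_eye in the frame of hook_b between -0.168 and -0.015 m and y of opener_eye in the frame of hook_b between -0.012 and 0.012 m and z of opener_eye in the frame of hook_b between 0.184 and 0.202 m and x of brush_eye in the frame of hook_a between -0.168 and -0.015 m and y of brush_eye in the frame of hook_a between -0.012 and 0.012 m and z of brush_eye in the frame of hook_a between 0.184 and 0.202 m), for 0.2 s.
2. the brush end is down within 15 mm of the floor inside the tumbler_steel (first stroke) (x of brush_tip in the frame of tumbler_steel between -0.02 and 0.02 m and y of brush_tip in the frame of tumbler_steel between -0.02 and 0.02 m and z of brush_tip in the frame of tumbler_steel between 0 and 0.025 m), for 0.05 s.
3. the brush end is up, at least 50 mm above the floor of the tumbler_steel (first stroke) (x of brush_tip in the frame of tumbler_steel between -0.02 and 0.02 m and y of brush_tip in the frame of tumbler_steel between -0.02 and 0.02 m and z of brush_tip in the frame of tumbler_steel above 0.06 m), for 0.05 s.
4. the brush end is down within 15 mm of the floor inside the tumbler_steel (second stroke) (all of step 2), for 0.05 s.
5. the brush end is up, at least 50 mm above the floor of the tumbler_steel (second stroke) (all of step 3), for 0.05 s.
6. the brush end is down within 15 mm of the floor inside the tumbler_copper (first stroke) (x of brush_tip in the frame of tumbler_copper between -0.02 and 0.02 m and y of brush_tip in the frame of tumbler_copper between -0.02 and 0.02 m and z of brush_tip in the frame of tumbler_copper between 0 and 0.025 m), for 0.05 s.
7. the brush end is up, at least 50 mm above the floor of the tumbler_copper (first stroke) (x of brush_tip in the frame of tumbler_copper between -0.02 and 0.02 m and y of brush_tip in the frame of tumbler_copper between -0.02 and 0.02 m and z of brush_tip in the frame of tumbler_copper above 0.06 m), for 0.05 s.
8. the brush end is down within 15 mm of the floor inside the tumbler_copper (second stroke) (all of step 6), for 0.05 s.
9. the brush end is up, at least 50 mm above the floor of the tumbler_copper (second stroke) (all of step 7), for 0.05 s.
At the end, for the whole second after the job is handed in: Every tool present hangs on hook_b's bar and the brush on hook_a's bar (eye on the bar between post and tip, within 12 mm sideways and 10 mm in height), every tumbler present stands upright on the mat with its centre within 80 mm (x) and 40 mm (y) of the mat's centre, and all is at rest (all of step 1 and x of tumbler_steel in the frame of mat between -0.08 and 0.08 m and y of tumbler_steel in the frame of mat between -0.04 and 0.04 m and z of tumbler_steel in the frame of mat between 0.001 and 0.012 m and angle between each of tumbler_steel, tumbler_copper's own z axis and vertical below 0.1 rad and linear speed of each of tumbler_steel, tumbler_copper below 0.03 m/s and x of tumbler_copper in the frame of mat between -0.08 and 0.08 m and y of tumbler_copper in the frame of mat between -0.04 and 0.04 m and z of tumbler_copper in the frame of mat between 0.001 and 0.012 m and linear speed of each of brush, strainer, zester, opener below 0.05 m/s); the robot touches nothing.
It fails at once if a hanging tool or the brush falls (height (world z) of any of brush_eye, strainer_eye, zester_eye, opener_eye below 0.11 m).
It fails at once if the matchbox or the jigger is disturbed (distance of any of matchbox, jigger from where it was at the start of the episode above 0.03 m).
Of strainer, zester, opener only 2 to 3 are there at a start; the rules pass over those that are not, and their reading is None.
Of tumbler_steel, tumbler_copper only 1 to 2 are there at a start; the rules pass over those that are not, and their reading is None.
At some moment in a run one of tumbler_steel, tumbler_copper may be knocked a few centimetres aside while the robot is not near it.
It also fails if it takes over 210 s, if anything falls off the work surface, if the arm or the gripper's body presses on something with over 40 N, if the wrist force passes 120 N, or if a joint passes its speed limit or range.

### The arm

A 6-joint arm with a two-finger parallel gripper is mounted at the origin on a cart in front of the work surface, level with it; the furniture and walls round the work are solid. World frame = base frame: x ahead of the robot, y to its left, z up, the work surface at z = 0. Lengths are in mm, angles in rad, forces in N, time in s.
With the tool pointing down it reaches from about 275 to 1000 mm from the base axis. Payload 8.4 kg.
Tool frame: the origin (TCP) lies between the finger pads, 19 mm behind the fingertips; this is the grasp point; z points along the fingers, y is the line along which they close (so a half turn about z gives the same grasp; the last joint's range is limited). The gripper opens to 85 mm and grips with 20 to 120 N. Pads are 22 mm wide; open, the fingers measure 114 mm over their backs; the gripper's body (76 mm by 85 mm) begins 54 mm behind the grasp point. The pads swing forward as they close: fully open they stand 13 mm farther back than shut.
Start: joints at [1.167, 0.353, 1.633, -0, 1.155, -0.002], TCP at [244.421, 575.227, 249.981] pointing down, gripper open.
Joint ranges: [-2.63, 2.63], [-0.92, 2.1], [0.06, 2.66], [-1.3, 4.44], [0, 2.69], [-3.02, 3.02]. Speed limits (rad/s): [2.22, 2.22, 2.79, 3.14, 3.14, 3.14].

### API

Orientations are given as [roll, pitch, yaw] about the fixed x, y, z axes, in that order (R = Rz(yaw) Ry(pitch) Rx(roll)).
In Python, from rig import r, ticket, grab_frame, camera_params, sense gives the robot as it stands (r), with the cameras as plain functions, the job (ticket) and the readings as plain functions.
- The arm moves only by the shell command python3 steer.py 'ROWS' [FORCE]. ROWS is a JSON object whose key "deltas" holds a list of rows, 1 to 5 of them, each of 7 numbers: a rotation vector rx, ry, rz in parts of the range, where 1.0 means 90 degrees, then dx, dy, dz in a scale on which 1.0 is 500 mm, then the opening from 0.0 (shut) to 1.0 (fully open); each row shifts and turns the commanded pose from where the row before left it, along the tool's axes as they then stand; what a row does not reach is not made up. A row lasts 1/12 s, in which the tool goes at most 41.7 mm and 0.125 rad, less where a joint would pass 70% of its speed; a pose out of reach is approached as far as the arm can. The fingers move at their own pace and stop on an object; FORCE is the grip in N (left out, the last holds). Time passes only in rows, so rows that do not move let the fingers close. It prints the time, the measured TCP pose, the force, the opening and the grip force at its end. No shift or turn number may pass 1 either way. Input that does not fit is refused with a message, and nothing moves.
- sense(): the state, without advancing time (a new reading comes with each control period).
- grab_frame(name): name is "side" or "top"; returns the picture (420x560x3 uint8, red, green, blue); there is no depth.
- camera_params(name): a dict with "fx", "fy", "cx", "cy" (pixels), "dist_coeffs" ([k1, k2, p1, p2, k3] as OpenCV has them; the pictures are not rectified), "rvec" (rotation vector, rad) and "tvec" (3), from world to camera coordinates, as OpenCV has them. Camera axes: x right, y down, z forward; pixel columns grow to the right and rows downward; lengths in mm; the calibration is good to about 2 mm. A picture is of the moment at which its call begins. camera_params takes no time and is no camera call.
- ticket.sign_off(): hands the job in; it is judged then, once.
The state is a dict: "clock": time; "qpos": joint angles; "qvel": joint speeds; "joint_efforts": joint torques, N m; "eef_pos": TCP position; "tcp_rot": TCP orientation; "contact_force": force on the tool from outside, world axes, zero at the start; "wrist_torque": the same for the moment, N m; "opening": opening from 0.0 (shut) to 1.0 (fully open); "grasp_force": force on a finger pad.
Only numpy, scipy, OpenCV 4.12 (cv2) and the standard library are available. Lean on these libraries where they do the work, as an engineer would, in place of code of your own. Each camera call takes 0.05 s, during which the arm holds its last target. There are 200 camera calls.

## Working session

There is one attempt and no reset: what is moved stays moved. The work goes in short steps, Python scripts to look and compute and a shell command to move; the robot and the scene stay as the last step left them, time stands still between calls to the robot, and variables do not carry over. Pictures are saved under pics/ and viewed, at most 14 in all, crops included, and the job is handed in when it is done.

```bash
ls; mkdir -p pics
python3 - <<'E'
from rig import r, ticket, grab_frame, camera_params, sense
import cv2
print(sense())
for n in("side","top"):
    cv2.imwrite(f"pics/{n}0.png",grab_frame(n)[:,:,::-1]); print(n,camera_params(n))
E
```

```text
pics
rig.py
steer.py
{'clock': 0.0, 'qpos': array([ 1.16657485e+00,  3.53627664e-01,  1.63412026e+00, -2.02501387e-05,
        1.15522237e+00, -2.39498174e-03]), 'qvel': array([-0.00017993, -0.00022262,  0.00108162,  0.0002251 , -0.00036128,
       -0.00078827]), 'joint_efforts': array([ 8.73891058e-04, -6.05267715e+01, -3.42047954e+01,  2.46215104e-04,
        9.58372140e-03,  8.49311341e-07]), 'eef_pos': array([244.26372989, 574.80410663, 249.28040143]), 'tcp_rot': array([-3.14021497e+00,  1.52157791e-05,  2.73977435e+00]), 'contact_force': array([ 0.08948422, -0.12203919, -0.33210442]), 'wrist_torque': array([0.00151309, 0.00245338, 0.02567972]), 'grasp_force': 0.0, 'opening': 0.9993680089446537}
side {'fx': 402.98326916952834, 'fy': 402.98326916952834, 'cx': 285.3578701188133, 'cy': 209.16991581920087, 'dist_coeffs': array([-0.10031346,  0.        ,  0.        ,  0.        ,  0.        ]), 'rvec': array([ 0.0937847 ,  2.69503237, -1.51998593]), 'tvec': array([ 535.9978778 ,   93.67848917, 1076.58649207])}
top {'fx': 419.0785106222641, 'fy': 419.0785106222641, 'cx': 277.5601814561216, 'cy': 214.774133803494, 'dist_coeffs': array([-0.09587392,  0.        ,  0.        ,  0.        ,  0.        ]), 'rvec': array([ 2.16572202, -2.1671635 ,  0.0875772 ]), 'tvec': array([  19.58464988,  546.5382211 , 1305.1742725 ])}
```

View pics/side0.png

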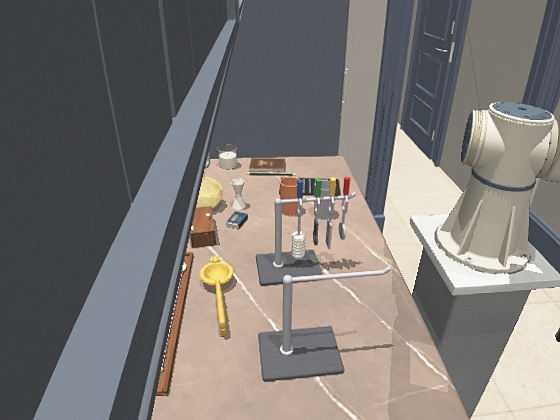

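View pics/top0.png

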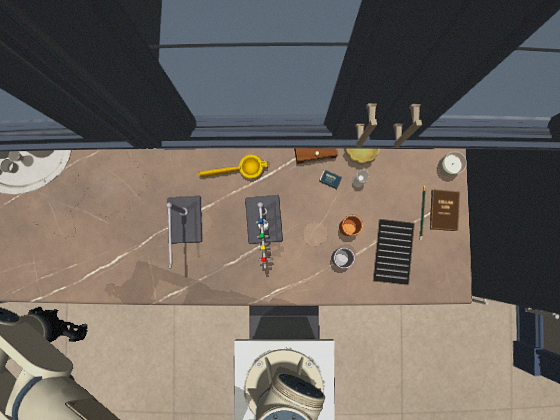

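The side picture shows both stands, with hook_a carrying the blue brush, then green, yellow and red tools at about (300–347, 187). In the top picture hook_b is at (185,220), hook_a at (263,220), the copper tumbler at (350,226), the steel one at (343,258) and the mat at (394,252).

```bash
cat > h.py <<'E'
from rig import r, ticket, grab_frame, camera_params, sense
import numpy as np, cv2
from scipy.spatial.transform import Rotation as Ro
P={n:camera_params(n) for n in("side","top")}
def K(p): return np.array([[p["fx"],0,p["cx"]],[0,p["fy"],p["cy"]],[0,0,1]])
def ray(n,uv):
    p=P[n]; x=cv2.undistortPoints(np.array([[uv]],float),K(p),p["dist_coeffs"])[0,0]
    R=cv2.Rodrigues(p["rvec"])[0]; d=R.T@np.array([x[0],x[1],1]); return -R.T@p["tvec"],d/np.linalg.norm(d)
def onz(n,uv,z):
    c,d=ray(n,uv); return c+d*(z-c[2])/d[2]
def proj(n,X):
    p=P[n]; return cv2.projectPoints(np.array(X,float).reshape(-1,3),p["rvec"],p["tvec"],K(p),p["dist_coeffs"])[0][:,0]
def tri(a,b):
    (c1,d1),(c2,d2)=ray("side",a),ray("top",b)
    s=np.linalg.lstsq(np.c_[d1,-d2],c2-c1,rcond=None)[0]
    p,q=c1+s[0]*d1,c2+s[1]*d2
    return (p+q)/2,np.linalg.norm(p-q)
RNG={"blue":((105,130,60),(128,255,255)),"green":((50,130,40),(85,255,255)),"yellow":((20,150,120),(32,255,255)),"red":((0,200,90),(4,255,255))}
def blobs(img,c,mn=8,roi=None):
    h=cv2.cvtColor(img,cv2.COLOR_RGB2HSV); m=cv2.inRange(h,*map(np.array,RNG[c]))
    if c=="red": m|=cv2.inRange(h,np.array((176,200,90)),np.array((180,255,255)))
    if roi: 
        z=np.zeros_like(m);u0,v0,u1,v1=roi;z[v0:v1,u0:u1]=m[v0:v1,u0:u1];m=z
    n,_,st,ce=cv2.connectedComponentsWithStats(m)
    return [(st[i].tolist(),ce[i].round(1).tolist()) for i in range(1,n) if st[i,4]>=mn]
def move(dx):  # world shift -> tool axes
    return (Ro.from_euler("xyz",sense()["tcp_rot"]).inv().apply(dx)).round(1)
E
python3 - <<'E'
from h import *
S=grab_frame("side");T=grab_frame("top")
for c in RNG:
    s=blobs(S,c,8,(290,170,360,200)); t=blobs(T,c,4,(240,190,290,285)); print(c,s,t)
    if s and t: print("   ",tri(max(s)[1],max(t)[1]))
cv2.imwrite("pics/s1.png",cv2.resize(S[150:390,190:400],(700,800)[:2] and (700,600),interpolation=cv2.INTER_CUBIC)[:,:,::-1])
cv2.imwrite("pics/t1.png",cv2.resize(T[180:300,160:310],(750,600),interpolation=cv2.INTER_CUBIC)[:,:,::-1])
cv2.imwrite("pics/t2.png",cv2.resize(T[160:295,310:450],(622,600),interpolation=cv2.INTER_CUBIC)[:,:,::-1])
E
```

```text
blue [([298, 179, 5, 19, 79], [299.7, 187.8])] [([258, 219, 5, 5, 19], [260.4, 220.7])]
    (array([512.7598559 ,  62.9858658 , 219.53664121]), np.float64(1.279644756226188))
green [([316, 179, 5, 18, 77], [317.7, 186.7])] [([260, 234, 4, 4, 16], [261.5, 235.5])]
    (array([472.75850526,  59.82891441, 219.40538377]), np.float64(1.5280522565453647))
yellow [([329, 179, 7, 17, 85], [332.1, 186.8])] [([261, 245, 4, 5, 17], [262.5, 247.4])]
    (array([440.47488868,  57.18457368, 216.87137609]), np.float64(1.068007494890464))
red [] [([262, 258, 4, 4, 15], [263.4, 259.4])]
```

View pics/t1.png

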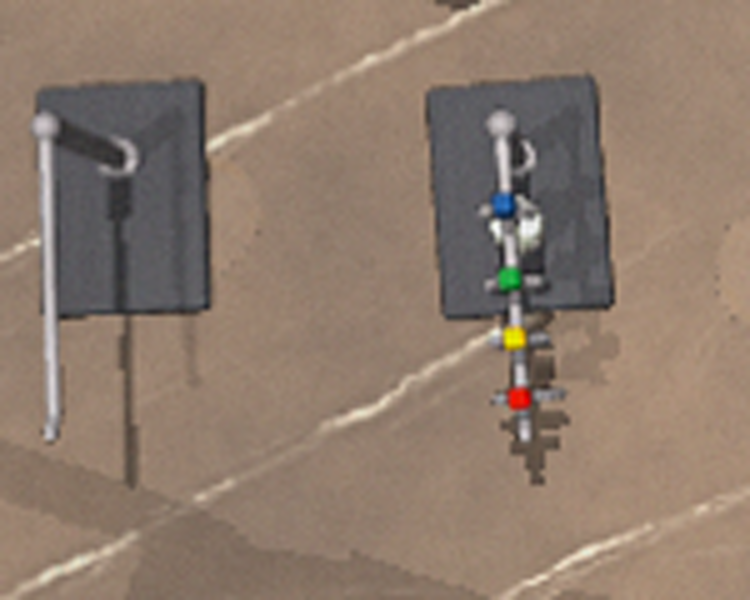

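View pics/t2.png

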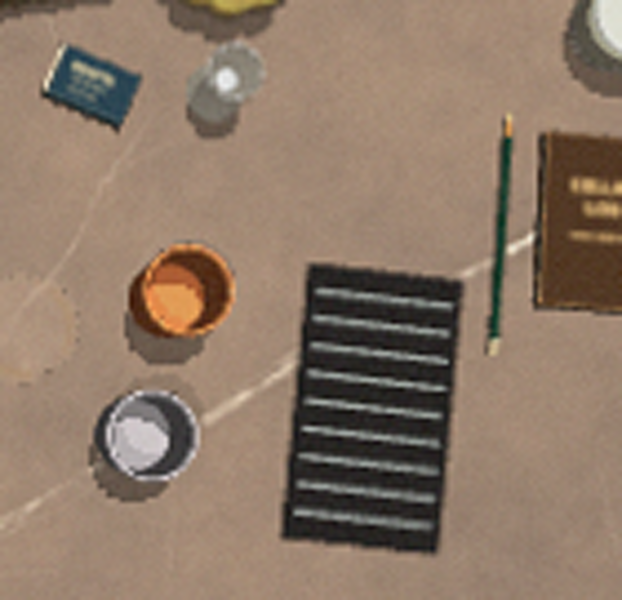

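View pics/s1.png

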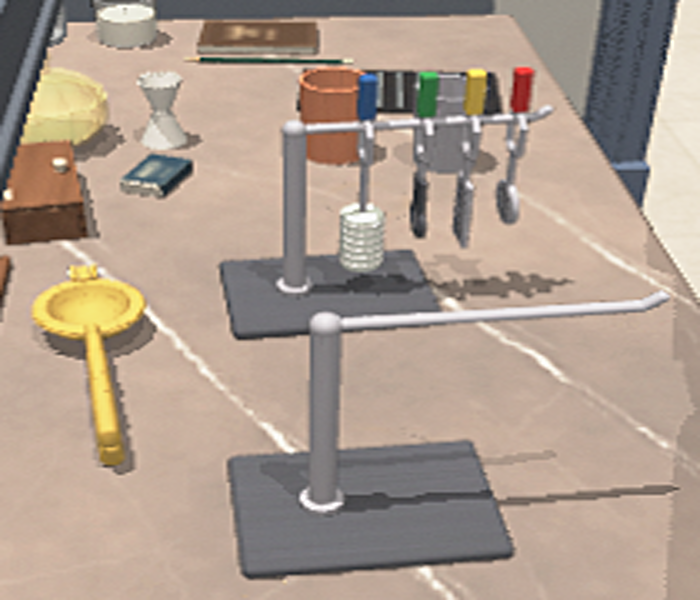

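Crop t1 shows the brush, green, yellow and red grips at crop pixels (503,204), (510,279), (514,338), (519,398). hook_b's bar runs from (46,127) to its tip at (50,437). Crop t2 shows the copper rim at (188,290) and the steel rim at (152,435), with mat corners at (310,265), (462,282), (437,552), (284,540). In s1 the grips and bars are clear of each other.

Run:
```python
from h import *
T=grab_frame("top")
for c in RNG:
    t=blobs(T,c,4,(240,190,290,285)); print(c,onz("top",t[0][1],238).round(1))
a=lambda x,y:(160+(x-2)/5,180+(y-2)/5)
b=lambda x,y:(310+(x-2)/4.443,160+(y-2)/4.443)
print("hookb",[onz("top",a(*q),z).round(1) for q,z in[((47,127),198),((47,160),190),((50,410),190),((50,437),201)]])
print("hooka",[onz("top",a(*q),z).round(1) for q,z in[((500,124),198),((503,165),190),((525,437),201)]])
print("hookb base",[onz("top",a(*q),12).round(1) for q in[(38,90),(203,80),(210,308),(45,317)]])
print("hooka base",[onz("top",a(*q),12).round(1) for q in[(428,92),(595,76),(613,305),(446,318)]])
print("copper",onz("top",b(187,290),100).round(1),"steel",onz("top",b(152,435),100).round(1))
m=np.array([onz("top",b(*q),6) for q in[(310,265),(462,282),(437,552),(284,540)]]);print(m.round(1),m.mean(0).round(1))
print("jigger",onz("top",b(226,78),84).round(1))
```

```text
blue [510.9  62.3 238. ]
green [471.2  59.  238. ]
yellow [439.6  56.2 238. ]
red [407.9  53.8 238. ]
hookb [array([558.1, 320.7, 198. ]), array([540.4, 322.4, 190. ]), array([400.4, 317.7, 190. ]), array([385.8, 314.4, 201. ])]
hooka [array([559.2,  66.7, 198. ]), array([537.2,  65.3, 190. ]), array([386.8,  52.2, 201. ])]
hookb base [array([604.5, 378.9,  12. ]), array([610.7, 270.4,  12. ]), array([463. , 263.3,  12. ]), array([456.9, 370.7,  12. ])]
hooka base [array([602.4, 123.9,  12. ]), array([612.6,  16.1,  12. ]), array([465.1,   4.6,  12. ]), array([456.8, 111.3,  12. ])]
copper [ 509.  -203.6  100. ] steel [ 411.8 -178.7  100. ]
[[ 533.7 -309.1    6. ]
 [ 521.1 -420.7    6. ]
 [ 326.1 -397.6    6. ]
 [ 335.5 -286.5    6. ]] [ 429.1 -353.5    6. ]
jigger [ 656.8 -235.9   84. ]
```

Careful with the scale: shifts go in shares of 500 mm and turns go in shares of 90 degrees. That gives: -8 mm / 500 = -0.016, -0.121 rad / 1.5708 = -0.077.

```bash
python3 steer.py '{"deltas":[[0, 0, -0.077, 0, 0, -0.016, 1], [0, 0, -0.077, 0, 0, -0.016, 1], [0, 0, -0.077, 0, 0, -0.016, 1], [0, 0, -0.077, 0, 0, -0.016, 1]]}' 30
for i in 1; do :; done
python3 steer.py '{"deltas":[[0, 0, 0, -0.0172, -0.076, 0, 1], [0, 0, 0, -0.0172, -0.076, 0, 1], [0, 0, 0, -0.0172, -0.076, 0, 1], [0, 0, 0, -0.0172, -0.076, 0, 1], [0, 0, 0, -0.0172, -0.076, 0, 1]]}'
python3 steer.py '{"deltas":[[0, 0, 0, -0.0172, -0.076, 0, 1], [0, 0, 0, -0.0172, -0.076, 0, 1], [0, 0, 0, -0.0172, -0.076, 0, 1], [0, 0, 0, -0.0172, -0.076, 0, 1], [0, 0, 0, -0.0172, -0.076, 0, 1]]}'
python3 steer.py '{"deltas":[[0, 0, 0, -0.0172, -0.076, 0, 1], [0, 0, 0, -0.0172, -0.076, 0, 1], [0, 0, 0, -0.0172, -0.076, 0, 1], [0, 0, 0, -0.0172, -0.076, 0, 1], [0, 0, 0, 0, 0, 0, 1]]}'
python3 steer.py '{"deltas":[[0, 0, 0, 0, 0, 0, 1], [0, 0, 0, 0, 0, 0, 1], [0, 0, 0, 0, 0, 0, 1]]}'
```

```text
clock: 0.58
eef_pos: [244.4, 575.1, 282.2]
tcp_rot: [-3.141, -0.0, -3.053]
contact_force: [0.5, 0.2, 0.4]
opening: 1.003
grasp_force: 0.0
clock: 1.0
eef_pos: [302.9, 387.7, 281.9]
tcp_rot: [-3.142, 0.0, -3.059]
contact_force: [-0.2, -0.9, 0.3]
opening: 0.996
grasp_force: 0.0
clock: 1.42
eef_pos: [361.4, 201.8, 282.2]
tcp_rot: [3.141, 0.001, -3.059]
contact_force: [1.4, -0.5, 0.4]
opening: 1.0
grasp_force: 0.0
clock: 1.83
eef_pos: [409.6, 49.5, 282.3]
tcp_rot: [-3.139, 0.001, -3.064]
contact_force: [-0.2, 0.6, -0.9]
opening: 0.998
grasp_force: 0.0
clock: 2.08
eef_pos: [407.8, 55.8, 281.9]
tcp_rot: [3.141, -0.0, -3.058]
contact_force: [0.3, 1.2, -1.0]
opening: 0.999
grasp_force: 0.0
```

To row units: 16 mm / 500 = 0.032, 14 mm / 500 = 0.028.

```bash
python3 steer.py '{"deltas":[[0, 0, 0, 0, -0.004, 0.028, 0.7], [0, 0, 0, 0, 0, 0.032, 0.7], [0, 0, 0, 0, 0, 0.032, 0.7], [0, 0, 0, 0, 0, 0.024, 0.7], [0, 0, 0, 0, 0, 0, 0.7]]}' 40
python3 steer.py '{"deltas":[[0, 0, 0, 0, 0, 0, 0], [0, 0, 0, 0, 0, 0, 0], [0, 0, 0, 0, 0, 0, 0], [0, 0, 0, 0, 0, 0, 0], [0, 0, 0, 0, 0, 0, 0]]}'
python3 steer.py '{"deltas":[[0, 0, 0, 0, 0, 0, 0], [0, 0, 0, 0, 0, 0, 0], [0, 0, 0, 0, 0, 0, 0]]}'
```

```text
clock: 2.5
eef_pos: [406.5, 54.2, 222.0]
tcp_rot: [-3.142, -0.004, -3.057]
contact_force: [0.7, -1.1, -0.9]
opening: 0.702
grasp_force: 0.0
clock: 2.92
eef_pos: [408.8, 53.4, 224.8]
tcp_rot: [3.141, 0.002, -3.06]
contact_force: [-1.3, 3.0, 4.6]
opening: 0.137
grasp_force: 42.6
clock: 3.17
eef_pos: [408.8, 53.3, 224.8]
tcp_rot: [3.141, 0.002, -3.06]
contact_force: [-2.7, 2.8, 5.5]
opening: 0.135
grasp_force: 42.7
```

To row units: -7 mm / 500 = -0.014, -6 mm / 500 = -0.012.

```bash
python3 steer.py '{"deltas":[[0, 0, 0, 0, 0, -0.014, 0], [0, 0, 0, 0, 0, -0.014, 0], [0, 0, 0, 0, 0, -0.012, 0], [0, 0, 0, 0, 0, 0, 0], [0, 0, 0, 0, 0, 0, 0]]}'
python3 steer.py '{"deltas":[[0, 0, 0, 0.024, 0, 0, 0], [0, 0, 0, 0.024, 0, 0, 0], [0, 0, 0, 0.024, 0, 0, 0], [0, 0, 0, 0.024, 0, 0, 0], [0, 0, 0, 0, 0, 0, 0]]}'
python3 steer.py '{"deltas":[[0, 0, 0.0236, 0, 0, 0, 0], [0, 0, 0, -0.0034, 0.034, 0, 0], [0, 0, 0, -0.0034, 0.066, 0, 0], [0, 0, 0, -0.0034, 0.068, 0, 0], [0, 0, 0, -0.0034, 0.068, 0, 0]]}'
python3 steer.py '{"deltas":[[0, 0, 0, -0.0034, 0.068, 0, 0], [0, 0, 0, -0.0034, 0.068, 0, 0], [0, 0, 0, -0.0034, 0.068, 0, 0], [0, 0, 0, -0.0034, 0.054, 0, 0], [0, 0, 0, 0, 0.034, 0, 0]]}'
python3 steer.py '{"deltas":[[0, 0, 0, 0, 0, 0, 0], [0, 0, 0, 0, 0, 0, 0], [0, 0, 0, 0, 0, 0, 0]]}'
python3 - <<'E'
from h import *
S=grab_frame("side");cv2.imwrite("pics/s2.png",cv2.resize(S[150:390,190:450],(650,600),interpolation=cv2.INTER_CUBIC)[:,:,::-1])
T=grab_frame("top")
t=blobs(T,"red",4,(150,190,200,285)); s=blobs(S,"red",4,(200,170,460,330));print(t,s)
E
```

```text
clock: 3.58
eef_pos: [408.6, 52.9, 244.5]
tcp_rot: [-3.141, 0.001, -3.059]
contact_force: [-0.1, 1.1, 0.3]
opening: 0.131
grasp_force: 41.8
clock: 4.0
eef_pos: [357.2, 48.7, 243.5]
tcp_rot: [-3.142, -0.002, -3.059]
contact_force: [-0.4, -0.7, -1.3]
opening: 0.13
grasp_force: 41.8
clock: 4.42
eef_pos: [361.8, 168.4, 244.3]
tcp_rot: [3.141, 0.001, -3.098]
contact_force: [0.5, 0.1, -0.2]
opening: 0.132
grasp_force: 41.8
clock: 4.83
eef_pos: [362.1, 316.2, 244.1]
tcp_rot: [3.14, 0.001, -3.095]
contact_force: [0.8, 0.6, -1.3]
opening: 0.135
grasp_force: 41.8
clock: 5.08
eef_pos: [361.8, 312.5, 243.8]
tcp_rot: [-3.141, -0.0, -3.096]
contact_force: [0.7, -0.8, -0.5]
opening: 0.133
grasp_force: 41.8
[] []
```

View pics/s2.png

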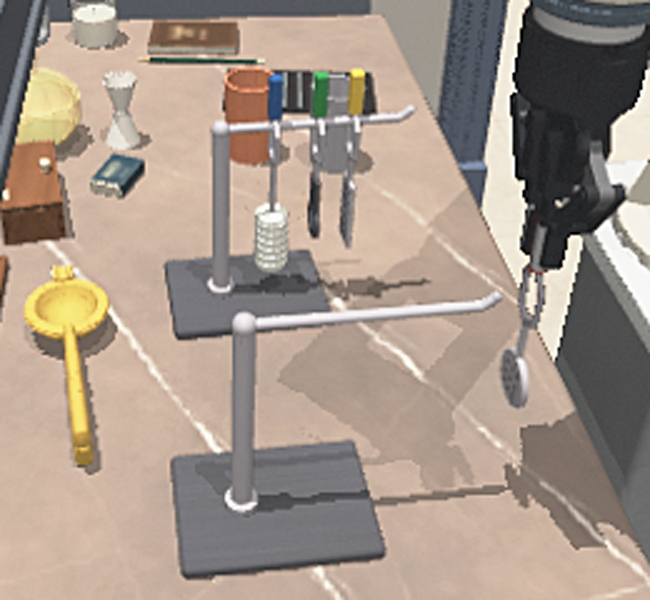

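The strainer is held upright, its eye at crop (532,295) and level with hook_b's tip at (497,300), so it is ready to go on.

To row units: -15 mm / 500 = -0.03.

```bash
python3 steer.py '{"deltas":[[0, 0, 0, -0.03, 0, 0, 0], [0, 0, 0, -0.03, 0, 0, 0], [0, 0, 0, -0.03, 0, 0, 0], [0, 0, 0, -0.03, 0, 0, 0], [0, 0, 0, 0, 0, 0, 0]]}'
python3 steer.py '{"deltas":[[0, 0, 0, -0.044, 0, 0, 0], [0, 0, 0, -0.044, 0, 0, 0], [0, 0, 0, -0.044, 0, 0, 0], [0, 0, 0, -0.04, 0, 0, 0], [0, 0, 0, 0, 0, 0, 0]]}'
python3 steer.py '{"deltas":[[0, 0, 0, 0, 0, 0.012, 0], [0, 0, 0, 0, 0, 0.012, 0], [0, 0, 0, 0, 0, 0.012, 0], [0, 0, 0, 0, 0, 0.005, 0], [0, 0, 0, 0, 0, 0, 0]]}'
python3 steer.py '{"deltas":[[0, 0, 0, 0, 0, 0, 0], [0, 0, 0, 0, 0, 0, 0]]}'
```

```text
clock: 5.6
eef_pos: [425.7, 316.2, 244.1]
tcp_rot: [3.141, 0.002, -3.098]
contact_force: [-0.3, -0.8, -0.1]
opening: 0.136
grasp_force: 41.8
clock: 6.02
eef_pos: [511.6, 319.9, 243.7]
tcp_rot: [3.141, 0.002, -3.098]
contact_force: [-0.8, 0.3, -0.6]
opening: 0.136
grasp_force: 41.8
clock: 6.43
eef_pos: [507.2, 320.8, 224.1]
tcp_rot: [3.14, 0.0, -3.096]
contact_force: [-3.3, 1.8, 8.3]
opening: 0.135
grasp_force: 42.9
clock: 6.6
eef_pos: [507.2, 320.8, 224.2]
tcp_rot: [3.14, 0.0, -3.096]
contact_force: [-2.3, 2.3, 7.7]
opening: 0.13
grasp_force: 42.9
```

To row units: -10 mm / 500 = -0.02.

```bash
python3 steer.py '{"deltas":[[0, 0, 0, 0, 0, 0, 0.6], [0, 0, 0, 0, 0, 0, 0.6], [0, 0, 0, 0, 0, 0, 0.6], [0, 0, 0, 0, 0, 0, 0.6], [0, 0, 0, 0, 0, -0.02, 0.6]]}'
python3 steer.py '{"deltas":[[0, 0, 0, 0, 0, -0.05, 0.6], [0, 0, 0, 0, 0, -0.05, 0.6], [0, 0, -0.0236, 0, 0, 0, 0.6], [0, 0, 0, 0, 0, 0, 0.6], [0, 0, 0, 0, 0, 0, 0.6]]}'
python3 - <<'E'
from h import *
r0=move([439.6-507.2,56.2-320.8,0]);print(r0,sense()["eef_pos"])
S=grab_frame("side");s=blobs(S,"red",6,(200,200,460,330));print(s)
print(proj("side",[[507,320,220]]))
E
```

```text
clock: 7.02
eef_pos: [506.8, 319.2, 231.7]
tcp_rot: [-3.14, -0.003, -3.096]
contact_force: [-0.8, 0.1, -1.0]
opening: 0.601
grasp_force: 0.0
clock: 7.43
eef_pos: [507.8, 319.8, 283.8]
tcp_rot: [3.142, 0.0, -3.06]
contact_force: [0.1, -0.8, -0.3]
opening: 0.602
grasp_force: 0.0
[  88.9 -258.2   -0. ] [507.82516525 319.80201205 283.77732294]
[]
[[320.27580724 261.89037327]]
```

To row units: -36.7 mm / 500 = -0.0734, 12.8 mm / 500 = 0.0256.

```bash
sed -i 's/(0,200,90)/(0,130,70)/;s/(176,200,90)/(174,130,70)/' h.py
python3 steer.py '{"deltas":[[0, 0, 0, 0.0256, -0.0734, 0, 0.6], [0, 0, 0, 0.0256, -0.0734, 0, 0.6], [0, 0, 0, 0.0256, -0.0734, 0, 0.6], [0, 0, 0, 0.0256, -0.0734, 0, 0.6], [0, 0, 0, 0.0256, -0.0734, 0, 0.6]]}'
python3 steer.py '{"deltas":[[0, 0, 0, 0.0256, -0.0734, 0, 0.6], [0, 0, 0, 0.0256, -0.074, 0, 0.6], [0, 0, 0, 0, 0, 0, 0.6], [0, 0, 0, 0, 0, 0, 0.6], [0, 0, 0, 0, 0, 0, 0.6]]}'
python3 - <<'E'
from h import *
S=grab_frame("side")
s=blobs(S,"red",6,(290,230,340,290));print(s)
T=grab_frame("top");t=blobs(T,"red",4,(150,190,200,285));print(t)
if s and t: print(tri(s[0][1],t[0][1]))
E
```

```text
clock: 7.9
eef_pos: [457.8, 130.2, 282.5]
tcp_rot: [-3.141, -0.002, -3.06]
contact_force: [1.1, -0.4, 0.4]
opening: 0.599
grasp_force: 0.0
clock: 8.32
eef_pos: [439.7, 56.2, 283.2]
tcp_rot: [3.141, -0.001, -3.061]
contact_force: [0.3, 0.6, 0.2]
opening: 0.601
grasp_force: 0.0
[([316, 252, 8, 23, 167], [319.4, 262.9])]
[([163, 220, 7, 6, 25], [165.4, 222.4])]
(array([508.24305517, 323.17871684, 220.4266685 ]), np.float64(1.3694411676861642))
```

To row units: 16 mm / 500 = 0.032, 11 mm / 500 = 0.022.

```bash
python3 steer.py '{"deltas":[[0, 0, 0, 0, 0, 0.032, 0.6], [0, 0, 0, 0, 0, 0.032, 0.6], [0, 0, 0, 0, 0, 0.032, 0.6], [0, 0, 0, 0, 0, 0.022, 0.6], [0, 0, 0, 0, 0, 0, 0.6]]}' 40
python3 steer.py '{"deltas":[[0, 0, 0, 0, 0, 0, 0], [0, 0, 0, 0, 0, 0, 0], [0, 0, 0, 0, 0, 0, 0], [0, 0, 0, 0, 0, 0, 0], [0, 0, 0, 0, 0, 0, 0]]}'
python3 steer.py '{"deltas":[[0, 0, 0, 0, 0, 0, 0], [0, 0, 0, 0, 0, -0.014, 0], [0, 0, 0, 0, 0, -0.014, 0], [0, 0, 0, 0, 0, -0.012, 0], [0, 0, 0, 0, 0, 0, 0]]}'
python3 steer.py '{"deltas":[[0, 0, 0, 0.03, 0, 0, 0], [0, 0, 0, 0.044, 0, 0, 0], [0, 0, 0, 0.044, 0, 0, 0], [0, 0, 0, 0.04, 0, 0, 0], [0, 0, 0, 0, 0, 0, 0]]}'
python3 steer.py '{"deltas":[[0, 0, 0.0236, 0, 0, 0, 0], [0, 0, 0, -0.0034, 0.034, 0, 0], [0, 0, 0, -0.0034, 0.066, 0, 0], [0, 0, 0, -0.0034, 0.068, 0, 0], [0, 0, 0, -0.0034, 0.068, 0, 0]]}'
python3 steer.py '{"deltas":[[0, 0, 0, -0.0034, 0.068, 0, 0], [0, 0, 0, -0.0034, 0.068, 0, 0], [0, 0, 0, -0.0034, 0.068, 0, 0], [0, 0, 0, -0.0034, 0.054, 0, 0], [0, 0, 0, 0, 0.034, 0, 0]]}'
python3 steer.py '{"deltas":[[0, 0, 0, 0, 0, 0, 0], [0, 0, 0, 0, 0, 0, 0], [0, 0, 0, 0, 0, 0, 0]]}'
```

```text
clock: 8.83
eef_pos: [438.5, 57.3, 222.2]
tcp_rot: [-3.142, -0.004, -3.058]
contact_force: [-0.5, 0.4, -0.2]
opening: 0.601
grasp_force: 0.0
clock: 9.25
eef_pos: [440.3, 56.5, 225.2]
tcp_rot: [3.141, 0.002, -3.059]
contact_force: [-0.4, 1.9, 2.0]
opening: 0.132
grasp_force: 42.1
clock: 9.67
eef_pos: [440.5, 56.2, 246.1]
tcp_rot: [-3.142, 0.002, -3.059]
contact_force: [0.3, 0.1, -1.1]
opening: 0.134
grasp_force: 41.8
clock: 10.08
eef_pos: [357.3, 49.3, 243.9]
tcp_rot: [-3.141, -0.003, -3.059]
contact_force: [-0.3, 0.8, -0.6]
opening: 0.134
grasp_force: 41.8
clock: 10.5
eef_pos: [362.9, 169.3, 244.8]
tcp_rot: [3.141, 0.001, -3.098]
contact_force: [0.9, -0.8, -0.8]
opening: 0.131
grasp_force: 41.8
clock: 10.92
eef_pos: [363.1, 317.2, 244.6]
tcp_rot: [3.14, 0.001, -3.095]
contact_force: [0.1, -0.1, 0.1]
opening: 0.128
grasp_force: 41.8
clock: 11.17
eef_pos: [362.6, 313.4, 244.2]
tcp_rot: [-3.141, -0.0, -3.096]
contact_force: [0.5, -0.8, -0.3]
opening: 0.134
grasp_force: 41.8
```

To row units: -15 mm / 500 = -0.03.

```bash
python3 steer.py '{"deltas":[[0, 0, 0, -0.03, 0, 0, 0], [0, 0, 0, -0.03, 0, 0, 0], [0, 0, 0, -0.03, 0, 0, 0], [0, 0, 0, -0.03, 0, 0, 0], [0, 0, 0, 0, 0, 0, 0]]}'
python3 steer.py '{"deltas":[[0, 0, 0, -0.036, 0, 0, 0], [0, 0, 0, -0.036, 0, 0, 0], [0, 0, 0, -0.03, 0, 0, 0], [0, 0, 0, 0, 0, 0, 0], [0, 0, 0, 0, 0, 0, 0]]}'
python3 steer.py '{"deltas":[[0, 0, 0, 0, 0, 0.012, 0], [0, 0, 0, 0, 0, 0.012, 0], [0, 0, 0, 0, 0, 0.012, 0], [0, 0, 0, 0, 0, 0.005, 0], [0, 0, 0, 0, 0, 0, 0]]}'
python3 steer.py '{"deltas":[[0, 0, 0, 0, 0, 0, 0], [0, 0, 0, 0, 0, 0, 0.45], [0, 0, 0, 0, 0, 0, 0.45], [0, 0, 0, 0, 0, 0, 0.45], [0, 0, 0, 0, 0, 0, 0.45]]}'
python3 steer.py '{"deltas":[[0, 0, 0, 0, 0, -0.02, 0.45], [0, 0, 0, 0, 0, -0.05, 0.6], [0, 0, 0, 0, 0, -0.05, 0.6], [0, 0, -0.0236, 0, 0, 0, 0.6], [0, 0, 0, 0, 0, 0, 0.6]]}'
python3 steer.py '{"deltas":[[0, 0, 0, 0, 0, 0, 0.6], [0, 0, 0, 0, 0, 0, 0.6]]}'
```

```text
clock: 11.58
eef_pos: [426.4, 316.8, 244.7]
tcp_rot: [3.141, 0.002, -3.098]
contact_force: [-0.5, 0.5, -1.1]
opening: 0.131
grasp_force: 41.8
clock: 12.0
eef_pos: [474.0, 318.6, 244.0]
tcp_rot: [-3.141, -0.001, -3.098]
contact_force: [-0.2, -0.0, -0.6]
opening: 0.135
grasp_force: 41.8
clock: 12.42
eef_pos: [472.9, 319.4, 224.6]
tcp_rot: [3.141, -0.0, -3.096]
contact_force: [-3.9, 0.1, 9.4]
opening: 0.131
grasp_force: 43.2
clock: 12.83
eef_pos: [473.3, 319.1, 223.6]
tcp_rot: [-3.141, -0.0, -3.096]
contact_force: [0.6, 0.3, -0.1]
opening: 0.453
grasp_force: 0.0
clock: 13.25
eef_pos: [474.4, 319.6, 286.2]
tcp_rot: [3.14, 0.003, -3.058]
contact_force: [-0.8, 0.1, -0.1]
opening: 0.605
grasp_force: 0.0
clock: 13.42
eef_pos: [473.2, 318.8, 283.4]
tcp_rot: [-3.141, -0.001, -3.06]
contact_force: [-0.3, -0.3, 1.1]
opening: 0.601
grasp_force: 0.0
```

To row units: -37 mm / 500 = -0.074, 3.3 mm / 500 = 0.0066.

```bash
python3 steer.py '{"deltas":[[0, 0, 0, 0.0066, -0.074, 0, 0.6], [0, 0, 0, 0.0066, -0.074, 0, 0.6], [0, 0, 0, 0.0066, -0.074, 0, 0.6], [0, 0, 0, 0.0066, -0.074, 0, 0.6], [0, 0, 0, 0.0066, -0.074, 0, 0.6]]}'
python3 steer.py '{"deltas":[[0, 0, 0, 0.0066, -0.074, 0, 0.6], [0, 0, 0, 0.0068, -0.074, 0, 0.6], [0, 0, 0, 0, 0, 0, 0.6], [0, 0, 0, 0, 0, 0, 0.6], [0, 0, 0, 0, 0, 0, 0.6]]}'
python3 - <<'E'
from h import *
S=grab_frame("side");s=blobs(S,"yellow",6,(320,230,370,290));print(s, sense()["eef_pos"])
T=grab_frame("top");t=blobs(T,"yellow",4,(150,190,200,285));print(t)
if s and t: print(tri(s[0][1],t[0][1]))
print([ (c,blobs(S,c,6,(290,170,360,200))) for c in("blue","green")])
E
```

```text
clock: 13.83
eef_pos: [471.4, 131.7, 283.2]
tcp_rot: [-3.141, -0.002, -3.06]
contact_force: [1.5, 0.3, -0.1]
opening: 0.596
grasp_force: 0.0
clock: 14.25
eef_pos: [471.5, 59.1, 283.5]
tcp_rot: [3.141, -0.001, -3.061]
contact_force: [0.2, -0.2, 0.6]
opening: 0.601
grasp_force: 0.0
[([336, 252, 10, 22, 134], [340.1, 263.4])] [471.60194347  59.66242561 283.63117683]
[([163, 233, 4, 5, 18], [164.5, 234.8])]
(array([474.40996636, 325.18974523, 219.18016151]), np.float64(1.4519317614789529))
[('blue', [([298, 179, 5, 19, 78], [299.7, 187.8])]), ('green', [([316, 179, 5, 18, 70], [317.6, 186.7])])]
```

To row units: 16 mm / 500 = 0.032, 11 mm / 500 = 0.022.

```bash
python3 steer.py '{"deltas":[[0, 0, 0, 0, 0, 0.032, 0.6], [0, 0, 0, 0, 0, 0.032, 0.6], [0, 0, 0, 0, 0, 0.032, 0.6], [0, 0, 0, 0, 0, 0.022, 0.6], [0, 0, 0, 0, 0, 0, 0.6]]}' 40
python3 steer.py '{"deltas":[[0, 0, 0, 0, 0, 0, 0], [0, 0, 0, 0, 0, 0, 0], [0, 0, 0, 0, 0, 0, 0], [0, 0, 0, 0, 0, 0, 0], [0, 0, 0, 0, 0, 0, 0]]}'
python3 steer.py '{"deltas":[[0, 0, 0, 0, 0, 0, 0], [0, 0, 0, 0, 0, -0.014, 0], [0, 0, 0, 0, 0, -0.014, 0], [0, 0, 0, 0, 0, -0.012, 0], [0, 0, 0, 0, 0, 0, 0]]}'
python3 steer.py '{"deltas":[[0, 0, 0, 0.036, 0, 0, 0], [0, 0, 0, 0.05, 0, 0, 0], [0, 0, 0, 0.05, 0, 0, 0], [0, 0, 0, 0.048, 0, 0, 0], [0, 0, 0, 0.036, 0, 0, 0]]}'
python3 steer.py '{"deltas":[[0, 0, 0.0236, 0, 0, 0, 0], [0, 0, 0, -0.0034, 0.034, 0, 0], [0, 0, 0, -0.0034, 0.066, 0, 0], [0, 0, 0, -0.0034, 0.068, 0, 0], [0, 0, 0, -0.0034, 0.068, 0, 0]]}'
python3 steer.py '{"deltas":[[0, 0, 0, -0.0034, 0.068, 0, 0], [0, 0, 0, -0.0034, 0.068, 0, 0], [0, 0, 0, -0.0034, 0.068, 0, 0], [0, 0, 0, -0.0034, 0.054, 0, 0], [0, 0, 0, 0, 0.034, 0, 0]]}'
python3 steer.py '{"deltas":[[0, 0, 0, 0, 0, 0, 0], [0, 0, 0, 0, 0, 0, 0], [0, 0, 0, 0, 0, 0, 0]]}'
```

```text
clock: 14.77
eef_pos: [470.3, 60.2, 222.7]
tcp_rot: [3.142, -0.004, -3.057]
contact_force: [-0.4, 0.6, -0.0]
opening: 0.601
grasp_force: 0.0
clock: 15.18
eef_pos: [472.2, 59.3, 225.8]
tcp_rot: [3.141, 0.002, -3.059]
contact_force: [-0.0, 1.4, 2.3]
opening: 0.132
grasp_force: 42.2
clock: 15.6
eef_pos: [472.4, 59.1, 246.5]
tcp_rot: [-3.142, 0.002, -3.059]
contact_force: [0.3, -0.7, -1.4]
opening: 0.132
grasp_force: 41.7
clock: 16.02
eef_pos: [360.0, 49.8, 244.7]
tcp_rot: [-3.141, -0.001, -3.059]
contact_force: [-0.0, -0.1, -1.4]
opening: 0.131
grasp_force: 41.8
clock: 16.43
eef_pos: [363.4, 169.4, 245.3]
tcp_rot: [3.141, 0.001, -3.098]
contact_force: [0.9, 0.3, -0.9]
opening: 0.132
grasp_force: 41.7
clock: 16.85
eef_pos: [363.7, 317.2, 245.1]
tcp_rot: [3.141, 0.001, -3.095]
contact_force: [-0.3, 0.2, -0.2]
opening: 0.131
grasp_force: 41.7
clock: 17.1
eef_pos: [363.5, 313.6, 244.8]
tcp_rot: [-3.141, -0.001, -3.096]
contact_force: [-0.3, 0.2, -2.3]
opening: 0.13
grasp_force: 41.7
```

Insert 75 mm to x 438.5 and release.

```bash
python3 steer.py '{"deltas":[[0, 0, 0, -0.03, 0, 0, 0], [0, 0, 0, -0.03, 0, 0, 0], [0, 0, 0, -0.03, 0, 0, 0], [0, 0, 0, -0.03, 0, 0, 0], [0, 0, 0, -0.03, 0, 0, 0]]}'
python3 steer.py '{"deltas":[[0, 0, 0, 0, 0, 0, 0], [0, 0, 0, 0, 0, 0, 0], [0, 0, 0, 0, 0, 0.014, 0], [0, 0, 0, 0, 0, 0.014, 0], [0, 0, 0, 0, 0, 0.012, 0]]}'
python3 steer.py '{"deltas":[[0, 0, 0, 0, 0, 0.002, 0], [0, 0, 0, 0, 0, 0, 0], [0, 0, 0, 0, 0, 0, 0.45], [0, 0, 0, 0, 0, 0, 0.45], [0, 0, 0, 0, 0, 0, 0.45]]}'
python3 steer.py '{"deltas":[[0, 0, 0, 0, 0, 0, 0.45], [0, 0, 0, 0, 0, -0.02, 0.45], [0, 0, 0, 0, 0, -0.05, 0.6], [0, 0, 0, 0, 0, -0.05, 0.6], [0, 0, -0.0236, 0, 0, 0, 0.6]]}'
python3 steer.py '{"deltas":[[0, 0, 0, 0, 0, 0, 0.6], [0, 0, 0, 0, 0, 0, 0.6], [0, 0, 0, 0, 0, 0, 0.6]]}'
```

```text
clock: 17.52
eef_pos: [440.9, 317.3, 245.0]
tcp_rot: [3.142, 0.0, -3.098]
contact_force: [0.0, 0.6, -1.4]
opening: 0.135
grasp_force: 41.7
clock: 17.93
eef_pos: [438.3, 317.8, 224.8]
tcp_rot: [3.142, -0.0, -3.096]
contact_force: [-12.3, -8.1, 66.1]
opening: 0.134
grasp_force: 51.1
clock: 18.35
eef_pos: [438.2, 317.7, 223.5]
tcp_rot: [-3.141, -0.0, -3.096]
contact_force: [-0.2, -0.5, -0.1]
opening: 0.445
grasp_force: 0.0
clock: 18.77
eef_pos: [440.5, 319.1, 289.2]
tcp_rot: [3.138, 0.006, -3.06]
contact_force: [-0.2, 1.0, 0.4]
opening: 0.6
grasp_force: 0.0
clock: 19.02
eef_pos: [438.2, 317.5, 283.4]
tcp_rot: [-3.141, -0.001, -3.06]
contact_force: [0.4, -0.9, -0.5]
opening: 0.606
grasp_force: 0.0
```

To row units: -37.2 mm / 500 = -0.0744, -7.4 mm / 500 = -0.0148.

```bash
python3 steer.py '{"deltas":[[0, 0, 0, -0.0148, -0.0744, 0, 0.6], [0, 0, 0, -0.0148, -0.0744, 0, 0.6], [0, 0, 0, -0.0148, -0.0744, 0, 0.6], [0, 0, 0, -0.0148, -0.0744, 0, 0.6], [0, 0, 0, -0.0148, -0.0744, 0, 0.6]]}'
python3 steer.py '{"deltas":[[0, 0, 0, -0.0148, -0.0744, 0, 0.6], [0, 0, 0, -0.0148, -0.074, 0, 0.6], [0, 0, 0, 0, 0, 0, 0.6], [0, 0, 0, 0, 0, 0, 0.6], [0, 0, 0, 0, 0, 0, 0.6]]}'
python3 - <<'E'
from h import *
S=grab_frame("side");T=grab_frame("top")
for c,x in(("red",320),("yellow",340),("green",362)):
    s=blobs(S,c,6,(x-14,235,x+14,290));t=blobs(T,c,4,(150,190,200,285));print(c,s,t)
    if s and t: print(tri(s[0][1],t[0][1]))
print(blobs(S,"blue",6,(290,170,360,200)),sense()["eef_pos"])
cv2.imwrite("pics/s3.png",cv2.resize(S[150:390,190:450],(650,600),interpolation=cv2.INTER_CUBIC)[:,:,::-1])
E
```

```text
clock: 19.43
eef_pos: [490.4, 133.7, 283.2]
tcp_rot: [-3.141, -0.002, -3.06]
contact_force: [1.2, 0.7, -0.9]
opening: 0.597
grasp_force: 0.0
clock: 19.85
eef_pos: [511.2, 62.7, 283.3]
tcp_rot: [3.141, -0.001, -3.061]
contact_force: [0.4, 0.6, 0.3]
opening: 0.595
grasp_force: 0.0
red [([316, 252, 8, 23, 171], [319.4, 262.8])] [([163, 220, 5, 6, 23], [165.2, 222.2])]
(array([508.54634127, 323.61796979, 221.02651599]), np.float64(0.9633444887576685))
yellow [([336, 251, 10, 23, 138], [340.1, 263.1])] [([163, 233, 4, 5, 18], [164.5, 234.8])]
(array([474.40488621, 325.04160895, 219.68138864]), np.float64(1.4896032164715305))
green [([357, 251, 9, 21, 135], [361.1, 260.7])] [([163, 246, 8, 5, 28], [165.9, 248.2])]
(array([438.11862207, 320.44778834, 219.00691718]), np.float64(1.9027499625603699))
[([298, 180, 5, 18, 73], [299.6, 188.4])] [511.15792983  63.66844763 283.57211494]
```

View pics/s3.png

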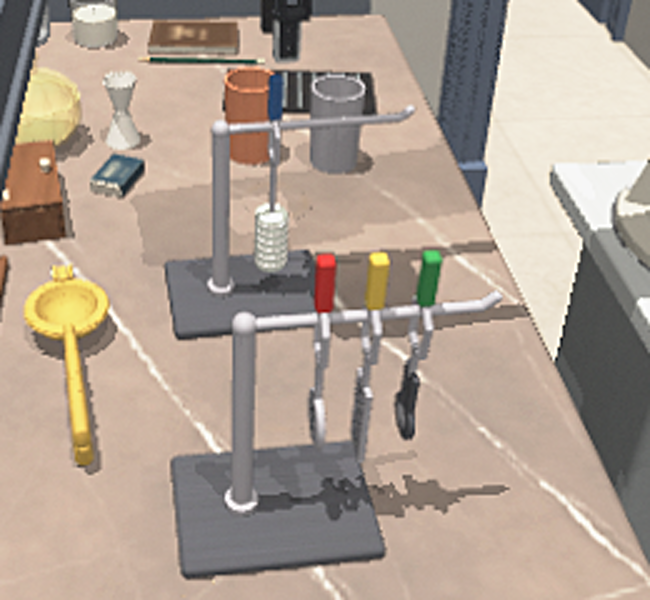

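The side crop shows red, yellow and green hanging upright on hook_b at (325,280), (378,280) and (430,278), and the brush alone on hook_a at (272,100–270).

To row units: 16 mm / 500 = 0.032, 11.5 mm / 500 = 0.023.

```bash
python3 steer.py '{"deltas":[[0, 0, 0, 0, -0.002, 0.032, 0.6], [0, 0, 0, 0, 0, 0.032, 0.6], [0, 0, 0, 0, 0, 0.032, 0.6], [0, 0, 0, 0, 0, 0.023, 0.6], [0, 0, 0, 0, 0, 0, 0.6]]}' 60
python3 steer.py '{"deltas":[[0, 0, 0, 0, 0, 0, 0], [0, 0, 0, 0, 0, 0, 0], [0, 0, 0, 0, 0, 0, 0], [0, 0, 0, 0, 0, 0, 0], [0, 0, 0, 0, 0, 0, 0]]}'
python3 steer.py '{"deltas":[[0, 0, 0, 0, 0, 0, 0], [0, 0, 0, 0, 0, -0.014, 0], [0, 0, 0, 0, 0, -0.014, 0], [0, 0, 0, 0, 0, -0.012, 0], [0, 0, 0, 0, 0, 0, 0]]}'
python3 steer.py '{"deltas":[[0, 0, 0, 0.03, 0, 0, 0], [0, 0, 0, 0.04, 0, 0, 0], [0, 0, 0, 0.04, 0, 0, 0], [0, 0, 0, 0.04, 0, 0, 0], [0, 0, 0, 0.04, 0, 0, 0]]}'
python3 steer.py '{"deltas":[[0, 0, 0, 0.04, 0, 0, 0], [0, 0, 0, 0.04, 0, 0, 0], [0, 0, 0, 0.03, 0, 0, 0], [0, 0, 0, 0, 0, 0, 0], [0, 0, 0, 0, 0, -0.06, 0]]}'
python3 steer.py '{"deltas":[[0, 0, 0, 0, 0, -0.06, 0], [0, 0, 0, 0, 0, -0.02, 0], [0, 0, 0, 0, 0, 0, 0], [0, 0, 0, 0, 0, 0, 0], [0, 0, 0, 0, 0, 0, 0]]}'
python3 - <<'E'
from h import *
S=grab_frame("side");T=grab_frame("top")
cv2.imwrite("pics/t4.png",cv2.resize(T[160:310,230:430],(800,600),interpolation=cv2.INTER_CUBIC)[:,:,::-1])
cv2.imwrite("pics/s4.png",cv2.resize(S[100:300,210:470],(780,600),interpolation=cv2.INTER_CUBIC)[:,:,::-1])
E
```

```text
clock: 20.37
eef_pos: [510.1, 62.6, 222.2]
tcp_rot: [-3.142, -0.004, -3.058]
contact_force: [-0.7, -0.3, 0.1]
opening: 0.599
grasp_force: 0.0
clock: 20.78
eef_pos: [512.3, 62.1, 225.5]
tcp_rot: [3.141, 0.002, -3.06]
contact_force: [-0.2, 2.5, 3.7]
opening: 0.128
grasp_force: 58.9
clock: 21.2
eef_pos: [512.4, 61.6, 246.0]
tcp_rot: [-3.141, 0.002, -3.059]
contact_force: [0.6, 0.0, -0.3]
opening: 0.126
grasp_force: 58.4
clock: 21.62
eef_pos: [416.0, 53.7, 244.4]
tcp_rot: [-3.141, -0.0, -3.059]
contact_force: [0.4, 0.2, -1.3]
opening: 0.129
grasp_force: 58.4
clock: 22.03
eef_pos: [359.2, 48.9, 271.2]
tcp_rot: [-3.141, -0.007, -3.059]
contact_force: [0.3, 0.5, -2.0]
opening: 0.13
grasp_force: 58.5
clock: 22.45
eef_pos: [361.8, 49.3, 313.2]
tcp_rot: [-3.141, -0.002, -3.059]
contact_force: [-0.1, -0.2, -1.1]
opening: 0.13
grasp_force: 58.6
```

View pics/t4.png

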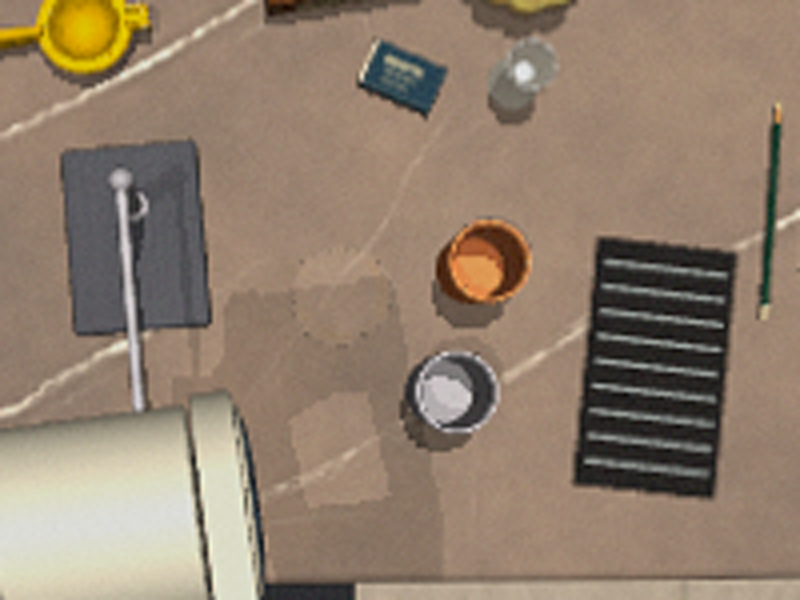

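View pics/s4.png

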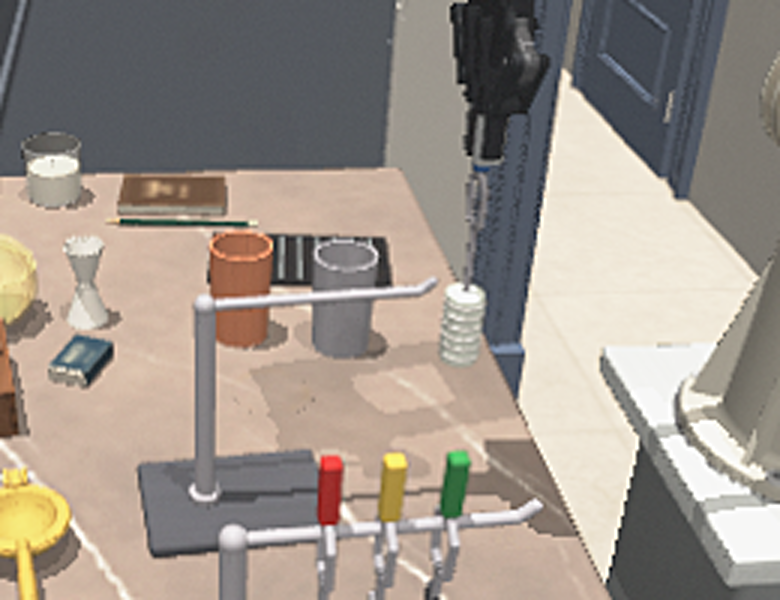

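Tops in crop t4: copper rim centre at (488,261), steel at (456,391), neither moved. In s4 the rim centres are copper (241,247) and steel (346,256), and the brush hangs from the fingers with its head's lower end at about (461,356).

Run:
```python
from h import *
t=lambda x,y:(230+(x-1.5)/4,160+(y-1.5)/4)
s=lambda x,y:(210+(x-1)/3,100+(y-1)/3)
for n,a,b in(("copper",(241,247),(489,261)),("steel",(346,256),(456.5,391.5))):
    print(n,tri(s(*a),t(*b)),onz("top",t(*b),100).round(1),onz("side",s(*a),100).round(1))
e=sense()["eef_pos"]; print(e)
for dz in(0,-60,-125,-185):
    q=proj("side",e+[0,0,dz])[0]; print(dz,((q-[210,100])*3+1).round(0))
```

```text
copper (array([ 509.37025559, -205.07146466,   95.59713275]), np.float64(0.39995221900003003)) [ 508.9 -204.3  100. ] [ 510.4 -196.6  100. ]
steel (array([ 411.48591048, -179.10453326,   96.66188724]), np.float64(0.2703572602648778)) [ 411.6 -178.7  100. ] [ 412.6 -172.8  100. ]
[361.60230575  49.26405681 313.05139405]
0 [485. 133.]
-60 [476. 210.]
-125 [466. 288.]
-185 [458. 355.]
```

Careful with the scale: shifts go in shares of 500 mm and turns go in shares of 90 degrees. That gives: -33 mm / 500 = -0.066, -32 mm / 500 = -0.064.

```bash
python3 steer.py '{"deltas":[[0, 0, 0, 0, -0.04, 0, 0], [0, 0, 0, -0.0092, -0.064, 0, 0], [0, 0, 0, -0.0092, -0.066, 0, 0], [0, 0, 0, -0.0092, -0.066, 0, 0], [0, 0, 0, -0.0092, -0.066, 0, 0]]}'
python3 steer.py '{"deltas":[[0, 0, 0, -0.0092, -0.066, 0, 0], [0, 0, 0, -0.0092, -0.066, 0, 0], [0, 0, 0, -0.0088, -0.028, 0, 0], [0, 0, 0, 0, 0, 0, 0], [0, 0, 0, 0, 0, 0, 0]]}'
python3 steer.py '{"deltas":[[0, 0, 0, 0, 0, 0, 0], [0, 0, 0, 0, 0, 0, 0]]}'
python3 - <<'E'
from h import *
e=sense()["eef_pos"];print(e,move(np.array([412.5,-179,e[2]])-e))
S=grab_frame("side");T=grab_frame("top")
cv2.imwrite("pics/s5.png",cv2.resize(S[100:300,210:470],(780,600),interpolation=cv2.INTER_CUBIC)[:,:,::-1])
E
```

```text
clock: 22.97
eef_pos: [392.6, -101.0, 313.5]
tcp_rot: [3.141, -0.001, -3.059]
contact_force: [0.1, 0.0, -0.8]
opening: 0.129
grasp_force: 58.7
clock: 23.38
eef_pos: [412.7, -178.1, 313.4]
tcp_rot: [3.14, -0.002, -3.061]
contact_force: [-0.2, 0.2, -0.4]
opening: 0.129
grasp_force: 58.7
clock: 23.55
eef_pos: [412.7, -176.9, 314.1]
tcp_rot: [3.141, -0.001, -3.058]
contact_force: [-0.7, 0.5, -0.8]
opening: 0.13
grasp_force: 58.7
[ 412.7078599  -176.92127315  314.14206554] [ 0.4 -2.1 -0. ]
```

View pics/s5.png

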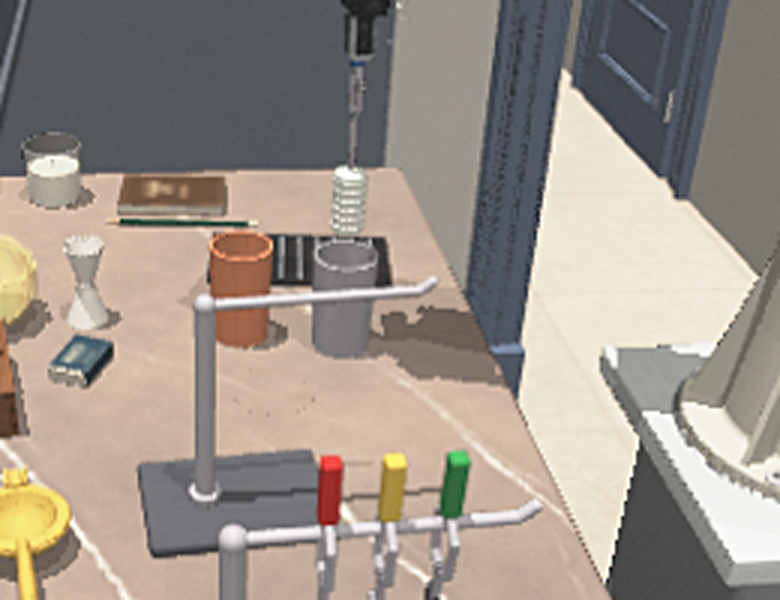

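The brush head's lower end is at (348,231), right above the steel rim centre at (346,256). Going down.

To row units: 20 mm / 500 = 0.04, 15 mm / 500 = 0.03.

```bash
python3 steer.py '{"deltas":[[0, 0, 0, 0, -0.004, 0.04, 0], [0, 0, 0, 0, 0, 0.04, 0], [0, 0, 0, 0, 0, 0.03, 0], [0, 0, 0, 0, 0, 0, 0], [0, 0, 0, 0, 0, 0, 0]]}'
python3 steer.py '{"deltas":[[0, 0, 0, 0, 0, 0.04, 0], [0, 0, 0, 0, 0, 0.04, 0], [0, 0, 0, 0, 0, 0.026, 0], [0, 0, 0, 0, 0, 0, 0], [0, 0, 0, 0, 0, 0, 0]]}'
python3 steer.py '{"deltas":[[0, 0, 0, 0, 0, 0, 0], [0, 0, 0, 0, 0, -0.04, 0], [0, 0, 0, 0, 0, -0.04, 0], [0, 0, 0, 0, 0, -0.04, 0], [0, 0, 0, 0, 0, 0, 0]]}'
python3 steer.py '{"deltas":[[0, 0, 0, 0, 0, 0, 0], [0, 0, 0, 0, 0, 0, 0], [0, 0, 0, 0, 0, 0.04, 0], [0, 0, 0, 0, 0, 0.04, 0], [0, 0, 0, 0, 0, 0.04, 0]]}'
python3 steer.py '{"deltas":[[0, 0, 0, 0, 0, 0, 0], [0, 0, 0, 0, 0, 0, 0], [0, 0, 0, 0, 0, 0, 0], [0, 0, 0, 0, 0, -0.04, 0], [0, 0, 0, 0, 0, -0.04, 0]]}'
python3 steer.py '{"deltas":[[0, 0, 0, 0, 0, -0.04, 0], [0, 0, 0, 0, 0, 0, 0], [0, 0, 0, 0, 0, 0, 0], [0, 0, 0, 0, 0, 0, 0]]}'
```

```text
clock: 24.07
eef_pos: [412.9, -179.5, 259.4]
tcp_rot: [3.141, -0.001, -3.059]
contact_force: [0.3, 0.1, -0.5]
opening: 0.13
grasp_force: 58.7
clock: 24.48
eef_pos: [413.6, -180.1, 207.3]
tcp_rot: [-3.141, 0.0, -3.059]
contact_force: [-0.3, -0.0, -0.2]
opening: 0.126
grasp_force: 58.7
clock: 24.9
eef_pos: [415.7, -181.2, 271.5]
tcp_rot: [-3.138, 0.007, -3.059]
contact_force: [0.6, -0.6, -0.5]
opening: 0.13
grasp_force: 58.8
clock: 25.32
eef_pos: [412.9, -180.0, 205.3]
tcp_rot: [3.141, -0.0, -3.059]
contact_force: [0.2, -0.4, -1.1]
opening: 0.128
grasp_force: 58.8
clock: 25.73
eef_pos: [413.0, -180.1, 247.3]
tcp_rot: [3.141, -0.001, -3.059]
contact_force: [1.0, -0.2, -0.5]
opening: 0.124
grasp_force: 58.7
clock: 26.07
eef_pos: [413.2, -180.2, 266.7]
tcp_rot: [-3.141, 0.001, -3.059]
contact_force: [-0.8, 0.5, -0.6]
opening: 0.127
grasp_force: 58.8
```

To row units: 24 mm / 500 = 0.048, 20 mm / 500 = 0.04.

```bash
python3 steer.py '{"deltas":[[0, 0, 0, 0, 0, 0.04, 0], [0, 0, 0, 0, 0, 0.04, 0], [0, 0, 0, 0, 0, 0.048, 0], [0, 0, 0, 0, 0, 0, 0], [0, 0, 0, 0, 0, 0, 0]]}'
python3 steer.py '{"deltas":[[0, 0, 0, 0, 0, 0, 0], [0, 0, 0, 0, 0, -0.04, 0], [0, 0, 0, 0, 0, -0.04, 0], [0, 0, 0, 0, 0, -0.04, 0], [0, 0, 0, 0, 0, 0, 0]]}'
python3 steer.py '{"deltas":[[0, 0, 0, 0, 0, 0, 0], [0, 0, 0, 0, 0, 0, 0], [0, 0, 0, 0, 0, 0.04, 0], [0, 0, 0, 0, 0, 0.04, 0], [0, 0, 0, 0, 0, 0.04, 0]]}'
python3 steer.py '{"deltas":[[0, 0, 0, 0, 0, 0, 0], [0, 0, 0, 0, 0, 0, 0], [0, 0, 0, 0, 0, 0, 0], [0, 0, 0, 0, 0, -0.04, 0], [0, 0, 0, 0, 0, -0.04, 0]]}'
python3 steer.py '{"deltas":[[0, 0, 0, 0, 0, -0.04, 0], [0, 0, 0, 0, 0, 0, 0], [0, 0, 0, 0, 0, 0, 0], [0, 0, 0, 0, 0, -0.05, 0], [0, 0, 0, 0, 0, -0.056, 0]]}'
python3 steer.py '{"deltas":[[0, 0, 0, 0, 0, 0, 0], [0, 0, 0, 0, 0, 0, 0], [0, 0, 0, 0, 0, 0, 0]]}'
cat >> h.py <<'E'
def rims(T):
    h=cv2.cvtColor(T,cv2.COLOR_RGB2HSV)
    m=cv2.inRange(h,np.array((3,150,60)),np.array((18,255,255)))
    z=np.zeros_like(m);z[195:300,315:425]=255;m&=z
    n,_,st,ce=cv2.connectedComponentsWithStats(cv2.morphologyEx(m,cv2.MORPH_CLOSE,np.ones((3,3))))
    i=1+int(np.argmax(st[1:,4]));x,y,w,hh,a=st[i]
    return st[i].tolist(),onz("top",(x+(w-1)/2,y+(hh-1)/2),97).round(1)
E
python3 - <<'E'
from h import *
T=grab_frame("top");print(rims(T),sense()["eef_pos"])
cv2.imwrite("pics/t5.png",cv2.resize(T[160:310,230:430],(800,600),interpolation=cv2.INTER_CUBIC)[:,:,::-1])
E
```

```text
clock: 26.48
eef_pos: [412.1, -179.7, 201.3]
tcp_rot: [3.14, -0.004, -3.059]
contact_force: [-0.3, -0.5, -0.1]
opening: 0.127
grasp_force: 58.7
clock: 26.9
eef_pos: [415.6, -181.3, 267.4]
tcp_rot: [-3.138, 0.007, -3.059]
contact_force: [1.1, -0.6, -1.2]
opening: 0.127
grasp_force: 58.9
clock: 27.32
eef_pos: [412.9, -180.0, 201.3]
tcp_rot: [3.141, -0.0, -3.059]
contact_force: [0.0, 0.4, -0.7]
opening: 0.13
grasp_force: 58.8
clock: 27.73
eef_pos: [413.0, -180.1, 243.3]
tcp_rot: [3.141, -0.001, -3.059]
contact_force: [-0.0, 0.3, -0.2]
opening: 0.133
grasp_force: 58.7
clock: 28.15
eef_pos: [411.8, -179.5, 314.2]
tcp_rot: [3.139, -0.004, -3.059]
contact_force: [0.1, -0.6, -1.1]
opening: 0.125
grasp_force: 58.7
clock: 28.4
eef_pos: [412.8, -180.0, 314.6]
tcp_rot: [3.141, -0.001, -3.059]
contact_force: [-0.8, -0.8, -1.0]
opening: 0.128
grasp_force: 58.8
([339, 215, 24, 21, 355], array([ 508.7, -200.7,   97. ])) [ 412.55502078 -179.87837009  314.18469582]
```

View pics/t5.png

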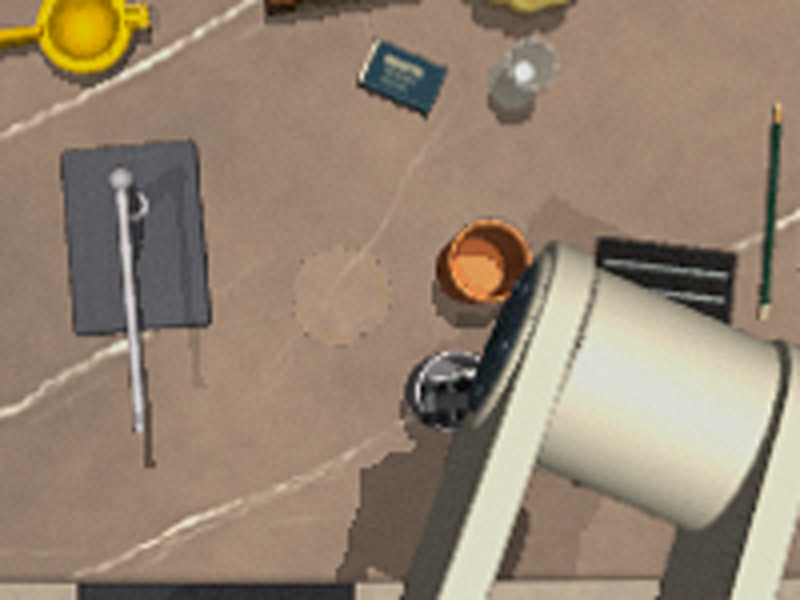

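The copper tumbler is unmoved, its rim centre still at (488,261). I'll move over it.

To row units: -25 mm / 500 = -0.05, -24.7 mm / 500 = -0.0494.

```bash
python3 steer.py '{"deltas":[[0, 0, 0, -0.04, -0.014, 0, 0], [0, 0, 0, -0.05, -0.018, 0, 0], [0, 0, 0, -0.05, -0.018, 0, 0], [0, 0, 0, -0.0494, -0.0152, 0, 0], [0, 0, 0, 0, 0, 0, 0]]}'
python3 steer.py '{"deltas":[[0, 0, 0, 0, 0, 0, 0], [0, 0, 0, 0, 0, 0, 0], [0, 0, 0, 0, 0, 0, 0]]}'
python3 - <<'E'
from h import *
S=grab_frame("side");T=grab_frame("top");print(sense()["eef_pos"])
h=cv2.cvtColor(S,cv2.COLOR_RGB2HSV)
m=cv2.inRange(h,np.array((3,110,60)),np.array((18,255,255)));z=np.zeros_like(m);z[170:220,270:325]=255
n,_,st,ce=cv2.connectedComponentsWithStats(m&z);print("copper",st[1:][st[1:,4]>50])
m=cv2.inRange(h,np.array((0,0,150)),np.array((180,45,255)));z=np.zeros_like(m);z[145:180,270:325]=255
n,_,st,ce=cv2.connectedComponentsWithStats(m&z);print("head",st[1:][st[1:,4]>20])
print(proj("side",[[509.2,-204.7,100],[509.8,-204.7,128]]),rims(T))
E
```

```text
clock: 28.87
eef_pos: [513.5, -205.6, 313.7]
tcp_rot: [3.141, -0.0, -3.059]
contact_force: [-1.0, 0.6, -1.2]
opening: 0.127
grasp_force: 58.8
clock: 29.12
eef_pos: [509.1, -204.6, 314.7]
tcp_rot: [3.141, -0.002, -3.059]
contact_force: [-0.8, -0.7, -0.9]
opening: 0.131
grasp_force: 58.8
[ 509.44365426 -204.70344173  315.37262779]
copper [[280 177  21  22 425]
 [282 203  17  13 194]]
head [[285 151  12  24 232]]
[[290.16295709 180.70992576]
 [290.11382007 171.97218434]] ([339, 219, 14, 17, 139], array([ 502.7, -185.5,   97. ]))
```

To row units: 20 mm / 500 = 0.04, 15 mm / 500 = 0.03.

```bash
python3 steer.py '{"deltas":[[0, 0, 0, 0, 0, 0.04, 0], [0, 0, 0, 0, 0, 0.04, 0], [0, 0, 0, 0, 0, 0.03, 0], [0, 0, 0, 0, 0, 0, 0], [0, 0, 0, 0, 0, 0, 0]]}'
python3 steer.py '{"deltas":[[0, 0, 0, 0, 0, 0.04, 0], [0, 0, 0, 0, 0, 0.04, 0], [0, 0, 0, 0, 0, 0.034, 0], [0, 0, 0, 0, 0, 0, 0], [0, 0, 0, 0, 0, 0, 0]]}'
python3 steer.py '{"deltas":[[0, 0, 0, 0, 0, 0, 0], [0, 0, 0, 0, 0, 0, 0], [0, 0, 0, 0, 0, -0.04, 0], [0, 0, 0, 0, 0, -0.04, 0], [0, 0, 0, 0, 0, -0.04, 0]]}'
python3 steer.py '{"deltas":[[0, 0, 0, 0, 0, 0, 0], [0, 0, 0, 0, 0, 0, 0], [0, 0, 0, 0, 0, 0.04, 0], [0, 0, 0, 0, 0, 0.04, 0], [0, 0, 0, 0, 0, 0.04, 0]]}'
python3 steer.py '{"deltas":[[0, 0, 0, 0, 0, 0, 0], [0, 0, 0, 0, 0, 0, 0], [0, 0, 0, 0, 0, 0, 0], [0, 0, 0, 0, 0, -0.04, 0], [0, 0, 0, 0, 0, -0.04, 0]]}'
python3 steer.py '{"deltas":[[0, 0, 0, 0, 0, -0.04, 0], [0, 0, 0, 0, 0, 0, 0], [0, 0, 0, 0, 0, 0, 0], [0, 0, 0, 0, 0, -0.05, 0], [0, 0, 0, 0, 0, -0.056, 0]]}'
python3 steer.py '{"deltas":[[0, 0, 0, 0, 0, 0, 0], [0, 0, 0, 0, 0, 0, 0], [0, 0, 0, 0, 0, 0, 0]]}'
```

```text
clock: 29.63
eef_pos: [509.6, -204.7, 260.4]
tcp_rot: [3.141, -0.001, -3.06]
contact_force: [0.2, -0.2, -0.4]
opening: 0.129
grasp_force: 58.7
clock: 30.05
eef_pos: [510.4, -205.0, 204.3]
tcp_rot: [3.142, -0.0, -3.059]
contact_force: [0.5, -0.1, -1.2]
opening: 0.127
grasp_force: 58.7
clock: 30.47
eef_pos: [510.5, -205.0, 265.4]
tcp_rot: [-3.141, 0.001, -3.059]
contact_force: [1.0, -1.1, 0.4]
opening: 0.131
grasp_force: 58.7
clock: 30.88
eef_pos: [510.1, -204.8, 202.5]
tcp_rot: [-3.141, 0.0, -3.059]
contact_force: [0.6, -0.5, -1.3]
opening: 0.127
grasp_force: 58.8
clock: 31.3
eef_pos: [510.2, -204.9, 244.4]
tcp_rot: [3.141, -0.001, -3.059]
contact_force: [-0.9, -1.0, -0.3]
opening: 0.132
grasp_force: 58.7
clock: 31.72
eef_pos: [508.8, -204.3, 314.9]
tcp_rot: [3.139, -0.004, -3.059]
contact_force: [0.8, -0.5, -0.9]
opening: 0.126
grasp_force: 58.7
clock: 31.97
eef_pos: [509.9, -204.7, 315.6]
tcp_rot: [3.141, -0.001, -3.059]
contact_force: [-0.0, 0.1, -1.4]
opening: 0.13
grasp_force: 58.9
```

To row units: 27.8 mm / 500 = 0.0556, 23.4 mm / 500 = 0.0468.

```bash
python3 steer.py '{"deltas":[[0, 0, 0, 0.0556, 0.0468, 0, 0], [0, 0, 0, 0.0556, 0.0468, 0, 0], [0, 0, 0, 0.0556, 0.0468, 0, 0], [0, 0, 0, 0.0556, 0.0468, 0, 0], [0, 0, 0, 0.0556, 0.0468, 0, 0]]}'
python3 steer.py '{"deltas":[[0, 0, 0, -0.0048, 0.0596, 0, 0], [0, 0, 0, -0.0048, 0.0596, 0, 0], [0, 0, 0, -0.0048, 0.0596, 0, 0], [0, 0, 0, -0.0048, 0.0596, 0, 0], [0, 0, 0, -0.0048, 0.0596, 0, 0]]}'
python3 steer.py '{"deltas":[[0, 0, 0, 0, 0, 0, 0], [0, 0, 0, 0, 0, 0.04, 0], [0, 0, 0, 0, 0, 0.05, 0], [0, 0, 0, 0, 0, 0.05, 0], [0, 0, 0, 0, 0, 0, 0]]}'
python3 steer.py '{"deltas":[[0, 0, 0, 0, 0, 0, 0], [0, 0, 0, 0, 0, 0, 0], [0, 0, 0, 0, 0, 0, 0]]}'
python3 - <<'E'
from h import *
S=grab_frame("side");cv2.imwrite("pics/s6.png",cv2.resize(S[130:300,240:400],(564,600),interpolation=cv2.INTER_CUBIC)[:,:,::-1])
e=sense()["eef_pos"];print(e,move(np.array([361.8,49.3,246])-e))
E
```

```text
clock: 32.38
eef_pos: [359.9, -98.7, 314.7]
tcp_rot: [3.14, -0.003, -3.06]
contact_force: [-0.2, 0.8, -0.0]
opening: 0.127
grasp_force: 58.8
clock: 32.8
eef_pos: [360.8, 51.0, 315.3]
tcp_rot: [-3.141, -0.002, -3.06]
contact_force: [1.5, -0.2, -1.0]
opening: 0.125
grasp_force: 58.8
clock: 33.22
eef_pos: [358.4, 49.2, 241.9]
tcp_rot: [-3.141, -0.009, -3.059]
contact_force: [-1.8, 0.0, -0.4]
opening: 0.132
grasp_force: 58.9
clock: 33.47
eef_pos: [362.7, 49.7, 247.6]
tcp_rot: [3.142, 0.002, -3.06]
contact_force: [0.7, -0.6, -0.6]
opening: 0.128
grasp_force: 58.9
[362.74058963  49.71188677 247.66328764] [ 1.  -0.3  1.7]
```

View pics/s6.png

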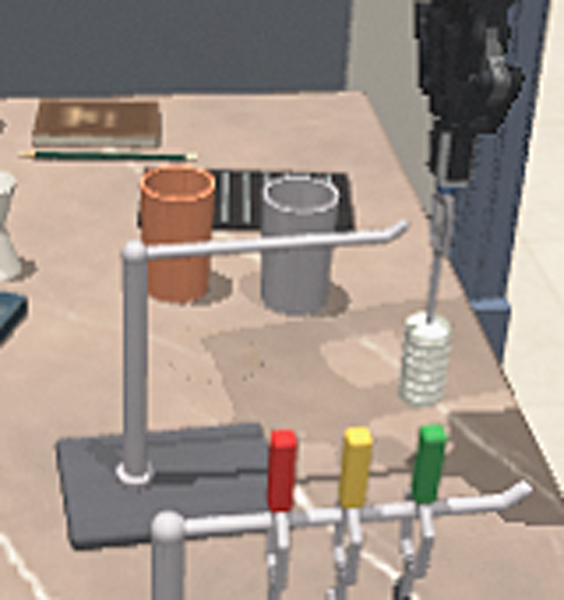

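The brush's eye is at (440,225), level with hook_a's tip at (402,228), so I'll hang it.

To row units: -20 mm / 500 = -0.04, -15 mm / 500 = -0.03.

```bash
python3 steer.py '{"deltas":[[0, 0, 0, -0.03, 0, 0.003, 0], [0, 0, 0, -0.04, 0, 0, 0], [0, 0, 0, -0.04, 0, 0, 0], [0, 0, 0, -0.04, 0, 0, 0], [0, 0, 0, -0.04, 0, 0, 0]]}'
python3 steer.py '{"deltas":[[0, 0, 0, -0.04, 0, 0, 0], [0, 0, 0, -0.04, 0, 0, 0], [0, 0, 0, -0.026, 0, 0, 0], [0, 0, 0, 0, 0, 0, 0], [0, 0, 0, 0, 0, 0, 0]]}'
python3 steer.py '{"deltas":[[0, 0, 0, 0, 0, 0.012, 0], [0, 0, 0, 0, 0, 0.012, 0], [0, 0, 0, 0, 0, 0.012, 0], [0, 0, 0, 0, 0, 0.005, 0], [0, 0, 0, 0, 0, 0, 0]]}'
python3 steer.py '{"deltas":[[0, 0, 0, 0, 0, 0, 0], [0, 0, 0, 0, 0, 0, 0.45], [0, 0, 0, 0, 0, 0, 0.45], [0, 0, 0, 0, 0, 0, 0.45], [0, 0, 0, 0, 0, 0, 0.45]]}'
python3 steer.py '{"deltas":[[0, 0, 0, 0, 0, -0.02, 0.45], [0, 0, 0, 0, 0, -0.05, 0.6], [0, 0, 0, 0, 0, -0.05, 0.6], [0, 0, 0, 0, 0, -0.02, 1], [0, 0, 0, 0, 0, 0, 1]]}'
python3 steer.py '{"deltas":[[0, 0, 0, 0, 0, 0, 1], [0, 0, 0, 0, 0, 0, 1], [0, 0, 0, 0, 0, 0, 1]]}'
```

```text
clock: 33.93
eef_pos: [458.1, 57.6, 246.1]
tcp_rot: [3.142, 0.002, -3.06]
contact_force: [0.1, -0.7, -1.0]
opening: 0.128
grasp_force: 58.9
clock: 34.35
eef_pos: [509.7, 61.8, 245.5]
tcp_rot: [3.142, 0.0, -3.06]
contact_force: [-0.8, 0.5, -0.5]
opening: 0.131
grasp_force: 58.9
clock: 34.77
eef_pos: [508.6, 62.1, 224.9]
tcp_rot: [3.141, -0.001, -3.06]
contact_force: [-5.2, 1.8, 10.3]
opening: 0.127
grasp_force: 60.7
clock: 35.18
eef_pos: [509.2, 61.9, 224.2]
tcp_rot: [-3.142, -0.0, -3.059]
contact_force: [0.6, 0.8, -0.8]
opening: 0.45
grasp_force: 0.0
clock: 35.6
eef_pos: [510.9, 62.1, 297.4]
tcp_rot: [3.141, 0.005, -3.059]
contact_force: [0.4, -0.2, -0.4]
opening: 0.86
grasp_force: 0.0
clock: 35.85
eef_pos: [508.6, 61.8, 293.1]
tcp_rot: [-3.141, -0.002, -3.059]
contact_force: [1.0, -0.1, 0.9]
opening: 1.005
grasp_force: 0.0
```

Run:
```python
from h import *
S=grab_frame("side");T=grab_frame("top");print(rims(T),blobs(S,"blue",6,(290,170,360,200)),sense()["eef_pos"])
cv2.imwrite("pics/t7.png",cv2.resize(T[160:310,230:430],(800,600),interpolation=cv2.INTER_CUBIC)[:,:,::-1])
```

```text
([339, 215, 23, 21, 368], array([ 508.7, -199.2,   97. ])) [([299, 180, 6, 17, 87], [301.5, 187.9])] [508.84347125  61.85483577 293.33566932]
```

View pics/t7.png

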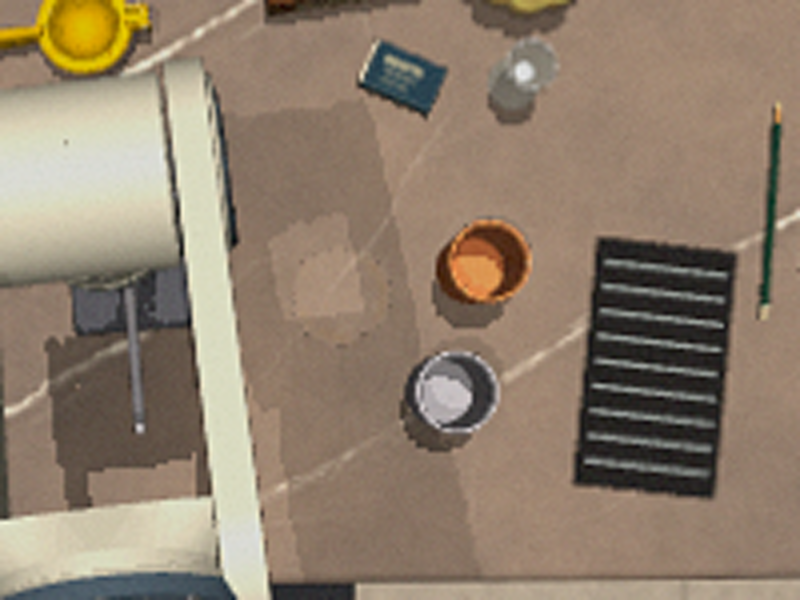

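Both tumblers stand where they were: copper at (488,261), steel at (456,391). I'll take copper first.

To row units: -38 mm / 500 = -0.076, 3 mm / 500 = 0.006.

```bash
python3 steer.py '{"deltas":[[0, 0, 0, 0.006, -0.076, 0, 1], [0, 0, 0, 0.006, -0.076, 0, 1], [0, 0, 0, 0.006, -0.076, 0, 1], [0, 0, 0, 0.006, -0.076, 0, 1], [0, 0, 0, 0.006, -0.076, 0, 1]]}'
python3 steer.py '{"deltas":[[0, 0, 0, 0.006, -0.076, 0.04, 1], [0, 0, 0, 0.0066, -0.075, 0.032, 1], [0, 0, 0, 0, 0, 0.076, 1], [0, 0, 0, 0, 0, 0.076, 1], [0, 0, 0, 0, 0, 0, 1]]}'
python3 steer.py '{"deltas":[[0, 0, 0, 0, 0, 0, 1], [0, 0, 0, 0, 0, 0, 1], [0, 0, 0, 0, 0, 0, 1]]}'
python3 - <<'E'
from h import *
S=grab_frame("side");e=sense()["eef_pos"];print(e,move(np.array([509.2,-204.7,85])-e))
h=cv2.cvtColor(S,cv2.COLOR_RGB2HSV)
m=cv2.inRange(h,np.array((3,110,60)),np.array((18,255,255)));z=np.zeros_like(m);z[170:220,270:325]=255
n,_,st,ce=cv2.connectedComponentsWithStats(m&z);print("copper",st[1:][st[1:,4]>50])
E
```

```text
clock: 36.37
eef_pos: [509.6, -130.3, 293.9]
tcp_rot: [3.141, -0.001, -3.059]
contact_force: [0.0, 0.1, 0.2]
opening: 0.998
grasp_force: 0.0
clock: 36.78
eef_pos: [505.4, -202.4, 176.2]
tcp_rot: [3.136, -0.01, -3.061]
contact_force: [-1.3, 0.7, -1.1]
opening: 0.998
grasp_force: 0.0
clock: 37.03
eef_pos: [511.4, -203.3, 185.4]
tcp_rot: [-3.14, 0.003, -3.059]
contact_force: [0.8, -0.8, 0.5]
opening: 1.0
grasp_force: 0.0
[ 511.43967886 -203.29442369  185.47233541] [  2.7  -1.  100.5]
copper [[280 177  19  22 384]
 [282 203  17  13 189]]
```

To row units: 22 mm / 500 = 0.044, 20 mm / 500 = 0.04.

```bash
python3 steer.py '{"deltas":[[0, 0, 0, 0.0016, -0.002, 0.04, 1], [0, 0, 0, 0, 0, 0.044, 1], [0, 0, 0, 0, 0, 0.044, 1], [0, 0, 0, 0, 0, 0.044, 1], [0, 0, 0, 0, 0, 0.029, 1]]}' 40
python3 steer.py '{"deltas":[[0, 0, 0, 0, 0, 0, 1], [0, 0, 0, 0, 0, 0, 1], [0, 0, 0, 0, 0, 0, 0], [0, 0, 0, 0, 0, 0, 0], [0, 0, 0, 0, 0, 0, 0]]}'
python3 steer.py '{"deltas":[[0, 0, 0, 0, 0, 0, 0], [0, 0, 0, 0, 0, 0, 0], [0, 0, 0, 0, 0, 0, 0], [0, 0, 0, 0, 0, 0, 0]]}'
```

```text
clock: 37.5
eef_pos: [509.9, -204.1, 82.7]
tcp_rot: [-3.141, 0.001, -3.059]
contact_force: [-0.7, -0.4, -0.2]
opening: 1.004
grasp_force: 0.0
clock: 37.92
eef_pos: [510.6, -204.7, 84.8]
tcp_rot: [-3.14, 0.003, -3.059]
contact_force: [-0.6, -0.2, 9.3]
opening: 0.723
grasp_force: 41.5
clock: 38.25
eef_pos: [510.6, -204.7, 84.8]
tcp_rot: [-3.14, 0.003, -3.059]
contact_force: [-1.7, 0.7, 8.7]
opening: 0.72
grasp_force: 41.5
```

To row units: -20 mm / 500 = -0.04, -15 mm / 500 = -0.03.

```bash
python3 steer.py '{"deltas":[[0, 0, 0, 0, 0, -0.03, 0], [0, 0, 0, 0, 0, -0.04, 0], [0, 0, 0, 0, 0, -0.04, 0], [0, 0, 0, 0, 0, 0, 0], [0, 0, 0, 0.017, -0.03, 0, 0]]}'
python3 steer.py '{"deltas":[[0, 0, 0, 0.017, -0.05, 0, 0], [0, 0, 0, 0.017, -0.054, 0, 0], [0, 0, 0, 0.017, -0.054, 0, 0], [0, 0, 0, 0.017, -0.054, 0, 0], [0, 0, 0, 0.013, -0.04, 0, 0]]}'
python3 steer.py '{"deltas":[[0, 0, 0, 0, -0.019, 0, 0], [0, 0, 0, 0, 0, 0, 0], [0, 0, 0, 0, 0, 0, 0], [0, 0, 0, 0, 0, 0, 0]]}'
python3 steer.py '{"deltas":[[0, 0, 0, 0, 0, 0.03, 0], [0, 0, 0, 0, 0, 0.03, 0], [0, 0, 0, 0, 0, 0.02, 0], [0, 0, 0, 0, 0, 0, 0], [0, 0, 0, 0, 0, 0, 0]]}'
python3 steer.py '{"deltas":[[0, 0, 0, 0, 0, 0.006, 0], [0, 0, 0, 0, 0, 0.006, 0], [0, 0, 0, 0, 0, 0, 0], [0, 0, 0, 0, 0, 0, 0]]}'
```

```text
clock: 38.67
eef_pos: [503.9, -219.0, 139.6]
tcp_rot: [-3.14, 0.004, -3.058]
contact_force: [-0.1, 0.2, -1.8]
opening: 0.719
grasp_force: 44.3
clock: 39.08
eef_pos: [471.5, -350.9, 137.8]
tcp_rot: [-3.141, 0.001, -3.06]
contact_force: [0.9, -1.1, -2.2]
opening: 0.718
grasp_force: 44.3
clock: 39.42
eef_pos: [472.8, -357.1, 137.4]
tcp_rot: [3.141, -0.0, -3.059]
contact_force: [0.4, -0.7, -1.7]
opening: 0.719
grasp_force: 44.3
clock: 39.83
eef_pos: [472.7, -357.3, 97.2]
tcp_rot: [3.141, -0.001, -3.058]
contact_force: [-0.2, -0.0, -2.3]
opening: 0.718
grasp_force: 44.4
clock: 40.17
eef_pos: [472.9, -358.4, 91.9]
tcp_rot: [-3.141, 0.0, -3.059]
contact_force: [-0.2, 0.7, -1.7]
opening: 0.716
grasp_force: 44.4
```

To row units: 1 mm / 500 = 0.002.

```bash
python3 steer.py '{"deltas":[[0, 0, 0, 0, 0, 0.002, 0], [0, 0, 0, 0, 0, 0, 0], [0, 0, 0, 0, 0, 0, 0]]}'
python3 steer.py '{"deltas":[[0, 0, 0, 0, 0, 0.002, 0], [0, 0, 0, 0, 0, 0, 0], [0, 0, 0, 0, 0, 0, 0]]}'
```

```text
clock: 40.42
eef_pos: [472.9, -358.5, 90.9]
tcp_rot: [-3.141, 0.0, -3.059]
contact_force: [-0.6, -0.3, -0.1]
opening: 0.716
grasp_force: 44.5
clock: 40.67
eef_pos: [473.1, -358.6, 90.8]
tcp_rot: [-3.141, 0.001, -3.059]
contact_force: [-2.4, 0.8, 9.3]
opening: 0.715
grasp_force: 45.2
```

To row units: -10 mm / 500 = -0.02.

```bash
python3 steer.py '{"deltas":[[0, 0, 0, 0, 0, 0, 1], [0, 0, 0, 0, 0, 0, 1], [0, 0, 0, 0, 0, 0, 1], [0, 0, 0, 0, 0, 0, 1], [0, 0, 0, 0, 0, -0.02, 1]]}'
python3 steer.py '{"deltas":[[0, 0, 0, 0, 0, -0.04, 1], [0, 0, 0, 0, 0, -0.06, 1], [0, 0, 0, 0, 0, -0.08, 1], [0, 0, 0, 0, 0, 0, 1], [0, 0, 0, 0, 0, 0, 1]]}'
python3 - <<'E'
from h import *
S=grab_frame("side");T=grab_frame("top")
cv2.imwrite("pics/c8.png",np.hstack([cv2.resize(T[180:310,300:430],(400,400)),cv2.resize(S[140:240,260:360],(400,400))])[:,:,::-1])
E
```

```text
clock: 41.08
eef_pos: [471.7, -357.5, 98.2]
tcp_rot: [3.139, -0.002, -3.059]
contact_force: [-0.4, -0.1, -0.7]
opening: 0.997
grasp_force: 0.0
clock: 41.5
eef_pos: [474.2, -359.4, 192.9]
tcp_rot: [-3.138, 0.004, -3.059]
contact_force: [-0.3, -0.5, -0.8]
opening: 1.002
grasp_force: 0.0
```

View pics/c8.png

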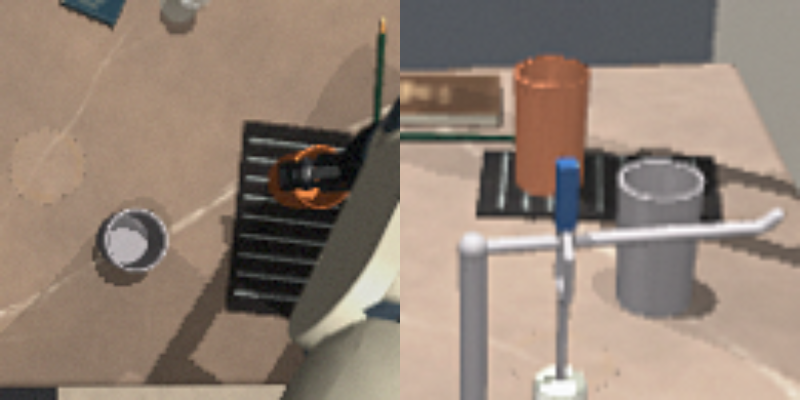

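The copper tumbler stands on the mat (left panel around (310,175)) and steel is unmoved at (136,240). Now steel.

```bash
python3 steer.py '{"deltas":[[0, 0, 0, 0.0186, 0.0736, 0, 1], [0, 0, 0, 0.0186, 0.0736, 0, 1], [0, 0, 0, 0.0186, 0.0736, 0, 1], [0, 0, 0, 0.0186, 0.0736, 0, 1], [0, 0, 0, 0.0186, 0.0736, 0, 1]]}'
python3 steer.py '{"deltas":[[0, 0, 0, 0, 0, 0, 1], [0, 0, 0, 0, 0, 0, 1], [0, 0, 0, 0, 0, 0, 1], [0, 0, 0, 0, 0, 0, 1]]}'
python3 - <<'E'
from h import *
e=sense()["eef_pos"];print(e,move(np.array([411.5,-179.1,85])-e))
T=grab_frame("top").astype(int)
d=np.abs(T-cv2.imread("pics/top0.png")[:,:,::-1]).max(2)[240:275,326:360];print((d>60).sum(), (d>60).sum(0))
E
```

```text
clock: 42.02
eef_pos: [409.4, -176.9, 188.3]
tcp_rot: [3.14, -0.002, -3.06]
contact_force: [0.8, 0.6, -0.3]
opening: 1.0
grasp_force: 0.0
clock: 42.35
eef_pos: [411.8, -179.4, 189.3]
tcp_rot: [-3.141, -0.0, -3.06]
contact_force: [0.5, -0.8, 0.3]
opening: 1.002
grasp_force: 0.0
[ 411.77099019 -179.44878869  189.33563573] [  0.2   0.4 104.3]
600 [12 13 13 13 10  5  3  3  9  9 14 15 15 15 17 20 19 24 22 29 29 21 27 26
 25 28 24 25 18 21 17 19 22 18]
```

To row units: 22 mm / 500 = 0.044, 20 mm / 500 = 0.04.

```bash
python3 steer.py '{"deltas":[[0, 0, 0, 0, 0, 0.04, 1], [0, 0, 0, 0, 0, 0.044, 1], [0, 0, 0, 0, 0, 0.044, 1], [0, 0, 0, 0, 0, 0.044, 1], [0, 0, 0, 0, 0, 0.0366, 1]]}' 40
python3 steer.py '{"deltas":[[0, 0, 0, 0, 0, 0, 1], [0, 0, 0, 0, 0, 0, 1], [0, 0, 0, 0, 0, 0, 0], [0, 0, 0, 0, 0, 0, 0], [0, 0, 0, 0, 0, 0, 0]]}'
python3 steer.py '{"deltas":[[0, 0, 0, 0, 0, 0, 0], [0, 0, 0, 0, 0, 0, 0], [0, 0, 0, 0, 0, 0, 0], [0, 0, 0, 0, 0, 0, 0]]}'
```

```text
clock: 42.82
eef_pos: [411.3, -179.6, 83.7]
tcp_rot: [3.141, -0.001, -3.061]
contact_force: [-0.0, 0.4, 0.1]
opening: 1.001
grasp_force: 0.0
clock: 43.23
eef_pos: [412.3, -179.2, 86.9]
tcp_rot: [-3.141, 0.002, -3.06]
contact_force: [-1.9, 0.8, 4.7]
opening: 0.715
grasp_force: 42.1
clock: 43.57
eef_pos: [412.3, -179.2, 86.9]
tcp_rot: [-3.14, 0.002, -3.06]
contact_force: [-1.1, -1.0, 4.8]
opening: 0.718
grasp_force: 42.0
```

To row units: -20 mm / 500 = -0.04, -15 mm / 500 = -0.03.

```bash
python3 steer.py '{"deltas":[[0, 0, 0, 0, 0, -0.03, 0], [0, 0, 0, 0, 0, -0.04, 0], [0, 0, 0, 0, 0, -0.04, 0], [0, 0, 0, 0, 0, 0, 0], [0, 0, 0, 0.014, -0.03, 0, 0]]}'
python3 steer.py '{"deltas":[[0, 0, 0, 0.014, -0.056, 0, 0], [0, 0, 0, 0.014, -0.062, 0, 0], [0, 0, 0, 0.014, -0.062, 0, 0], [0, 0, 0, 0.014, -0.06, 0, 0], [0, 0, 0, 0.012, -0.04, 0, 0]]}'
python3 steer.py '{"deltas":[[0, 0, 0, 0, -0.023, 0, 0], [0, 0, 0, 0, 0, 0, 0], [0, 0, 0, 0, 0, 0, 0], [0, 0, 0, 0, 0, 0, 0]]}'
python3 steer.py '{"deltas":[[0, 0, 0, 0, 0, 0.03, 0], [0, 0, 0, 0, 0, 0.03, 0], [0, 0, 0, 0, 0, 0.02, 0], [0, 0, 0, 0, 0, 0, 0], [0, 0, 0, 0, 0, 0, 0]]}'
python3 steer.py '{"deltas":[[0, 0, 0, 0, 0, 0.006, 0], [0, 0, 0, 0, 0, 0.004, 0], [0, 0, 0, 0, 0, 0, 0], [0, 0, 0, 0, 0, 0, 0]]}'
```

```text
clock: 43.98
eef_pos: [407.1, -193.6, 141.9]
tcp_rot: [-3.14, 0.004, -3.058]
contact_force: [-0.1, -1.3, -3.0]
opening: 0.719
grasp_force: 44.6
clock: 44.4
eef_pos: [383.1, -339.2, 140.5]
tcp_rot: [-3.14, 0.001, -3.06]
contact_force: [-0.3, -0.2, -2.4]
opening: 0.714
grasp_force: 44.7
clock: 44.73
eef_pos: [384.0, -346.9, 140.0]
tcp_rot: [3.141, -0.001, -3.059]
contact_force: [-0.1, 0.7, -1.1]
opening: 0.717
grasp_force: 44.7
clock: 45.15
eef_pos: [384.0, -347.1, 100.0]
tcp_rot: [3.14, -0.001, -3.059]
contact_force: [0.0, -0.1, -2.3]
opening: 0.713
grasp_force: 44.7
clock: 45.48
eef_pos: [384.2, -348.1, 95.6]
tcp_rot: [-3.141, 0.0, -3.059]
contact_force: [0.4, -0.5, -2.6]
opening: 0.72
grasp_force: 44.7
```

To row units: 2 mm / 500 = 0.004.

```bash
python3 steer.py '{"deltas":[[0, 0, 0, 0, 0, 0.004, 0], [0, 0, 0, 0, 0, 0, 0], [0, 0, 0, 0, 0, 0, 0]]}'
python3 steer.py '{"deltas":[[0, 0, 0, 0, 0, 0.002, 0], [0, 0, 0, 0, 0, 0, 0], [0, 0, 0, 0, 0, 0, 0]]}'
python3 steer.py '{"deltas":[[0, 0, 0, 0, 0, 0.002, 0], [0, 0, 0, 0, 0, 0, 0], [0, 0, 0, 0, 0, 0, 0]]}'
```

```text
clock: 45.73
eef_pos: [384.1, -348.0, 93.3]
tcp_rot: [3.142, -0.0, -3.059]
contact_force: [-0.2, 0.1, -2.0]
opening: 0.718
grasp_force: 44.7
clock: 45.98
eef_pos: [384.3, -348.2, 92.9]
tcp_rot: [-3.141, 0.0, -3.059]
contact_force: [-1.7, 2.2, 5.9]
opening: 0.713
grasp_force: 45.3
clock: 46.23
eef_pos: [384.3, -348.2, 92.8]
tcp_rot: [-3.141, 0.0, -3.059]
contact_force: [-3.9, 5.9, 18.5]
opening: 0.715
grasp_force: 46.3
```

To row units: -10 mm / 500 = -0.02.

```bash
python3 steer.py '{"deltas":[[0, 0, 0, 0, 0, 0, 1], [0, 0, 0, 0, 0, 0, 1], [0, 0, 0, 0, 0, 0, 1], [0, 0, 0, 0, 0, 0, 1], [0, 0, 0, 0, 0, -0.02, 1]]}'
python3 steer.py '{"deltas":[[0, 0, 0, 0, 0, -0.05, 1], [0, 0, 0, 0, 0, -0.08, 1], [0, 0, 0, 0, 0, -0.08, 1], [0, 0, 0, 0, 0, -0.08, 1], [0, 0, 0, 0, 0.06, 0, 1]]}'
python3 steer.py '{"deltas":[[0, 0, 0, 0, 0.076, 0, 1], [0, 0, 0, 0, 0.076, 0, 1], [0, 0, 0, 0, 0.076, 0, 1], [0, 0, 0, 0, 0.076, 0, 1], [0, 0, 0, 0, 0.076, 0, 1]]}'
python3 steer.py '{"deltas":[[0, 0, 0, 0, 0.076, 0, 1], [0, 0, 0, 0, 0.076, 0, 1], [0, 0, 0, 0, 0.06, 0, 1], [0, 0, 0, 0, 0, 0, 1], [0, 0, 0, 0, 0, 0, 1]]}'
python3 steer.py '{"deltas":[[0, 0, 0, 0, 0, 0, 1], [0, 0, 0, 0, 0, 0, 1], [0, 0, 0, 0, 0, 0, 1]]}'
python3 - <<'E'
from h import *
S=grab_frame("side");T=grab_frame("top");print(sense()["eef_pos"])
print("copper",rims(T))
h=cv2.cvtColor(T,cv2.COLOR_RGB2HSV)
q=proj("top",[[384.3,-348.4,106],[473,-358.6,106]]);print(q.round(1))
# steel: bright rim circle
g=cv2.cvtColor(T,cv2.COLOR_RGB2GRAY);u,v=q[0].astype(int);c=g[v-20:v+21,u-20:u+21]
ci=cv2.HoughCircles(cv2.resize(c,None,fx=4,fy=4,interpolation=cv2.INTER_CUBIC),cv2.HOUGH_GRADIENT,2,80,param1=100,param2=20,minRadius=32,maxRadius=52)
print(ci, [onz("top",(u-20+x/4,v-20+y/4),106).round(1) for x,y,_ in ci[0]] if ci is not None else 0)
for c,roi in(("blue",(290,170,325,200)),("red",(306,235,334,290)),("yellow",(326,235,354,290)),("green",(348,235,376,290))): print(c,blobs(S,c,6,roi))
E
```

```text
clock: 46.65
eef_pos: [383.3, -347.3, 100.1]
tcp_rot: [3.139, -0.002, -3.059]
contact_force: [-0.2, 0.2, -0.7]
opening: 0.997
grasp_force: 0.0
clock: 47.07
eef_pos: [385.7, -323.7, 254.9]
tcp_rot: [-3.13, 0.01, -3.061]
contact_force: [1.6, -1.0, 0.4]
opening: 0.998
grasp_force: 0.0
clock: 47.48
eef_pos: [365.4, -127.3, 247.0]
tcp_rot: [-3.141, 0.001, -3.06]
contact_force: [0.8, 1.0, -0.0]
opening: 0.998
grasp_force: 0.0
clock: 47.9
eef_pos: [357.3, -21.9, 246.9]
tcp_rot: [-3.141, 0.001, -3.055]
contact_force: [0.2, 0.4, 0.2]
opening: 0.999
grasp_force: 0.0
clock: 48.15
eef_pos: [357.5, -24.1, 246.4]
tcp_rot: [-3.141, -0.0, -3.061]
contact_force: [0.3, -0.1, -0.5]
opening: 1.002
grasp_force: 0.0
[357.42686056 -23.97857714 246.30385259]
copper ([387, 227, 27, 21, 435], array([ 472.3, -349.7,   97. ]))
[[401.1 266.5]
 [403.8 236.6]]
[[[ 81.   85.   42. ]
  [ 79.    3.   44.2]
  [  7.   53.   39.8]
  [ 21.  157.   39.4]
  [151.  131.   48.6]]] [array([ 382.1, -348.9,  106. ]), array([ 442.8, -348.7,  106. ]), array([ 406.1, -293.9,  106. ]), array([ 329.4, -303. ,  106. ]), array([ 347.7, -400.9,  106. ])]
blue [([299, 180, 5, 17, 84], [301.0, 187.9])]
red [([316, 252, 8, 23, 166], [319.5, 262.9])]
yellow [([336, 252, 9, 22, 132], [340.0, 263.5])]
green [([357, 251, 9, 21, 130], [361.1, 260.7])]
```

```bash
python3 -c "
from rig import r, ticket, grab_frame, camera_params, sense
print(ticket.sign_off())"
```

```text
the job is handed in; nothing more can be done
None
```

I handed the job in at about 48 s; it returned no verdict, but the last camera check put all three tools on hook_b, the brush alone on hook_a, and both scrubbed tumblers on the mat, steel scrubbed first (I gave it two extra strokes).

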